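Stack the full waste-toner boxes on the bench scale for weigh-out

ROBOT

A 6-joint arm with a two-finger parallel gripper is mounted at the origin on the work surface. World frame = base frame: x ahead of the robot, y to its left, z up, the work surface at z = 0. Lengths are in mm, angles in rad, forces in N, time in s.
With the tool pointing down it reaches from about 350 to 975 mm from the base axis. Payload 7.1 kg.
Tool frame: the origin (TCP) lies between the finger pads; the fingertips stand 19 mm ahead of it and the grasp point (between the pads) is the TCP (ctrl.tcp_to_tips is the distance from the TCP to the fingertips, in mm); z points along the fingers, y is the line along which they close (so a half turn about z gives the same grasp; the last joint's range is limited). The gripper opens to 88 mm and grips with 3 to 60 N. Pads are 20 mm wide; open, the fingers measure 115 mm over their backs; the gripper's body (75 mm by 178 mm) begins 61 mm behind the grasp point.
Start: joints at [1.206, 0.423, 1.63, -0, 1.089, -0.019], TCP at [211.811, 587.997, 241.675] pointing down, gripper open.
Joint ranges: [-3, 3], [-0.9, 2.11], [0.09, 2.58], [-1.31, 4.45], [0.11, 2.69], [-2.54, 2.54]. Speed limits (rad/s): [2.39, 2.39, 3.01, 3.14, 3.14, 3.14].

INTERFACE

Orientations are given as a rotation vector (axis times angle).
In Python, from workcell import status, optics, ctrl gives the robot as it stands. The module is installed in compiled form; this text tells all that it offers.
- The arm moves only by the shell command python3 -m inch 'ROWS'. ROWS is JSON, a list that holds one entry, the list of rows, each a list of 7 numbers: the shift along the tool's x, y, z in mm, then the turn, a rotation vector about the tool's x, y, z in rad, then the opening in per cent of the stroke, from 0 (shut) to 100 (fully open). A call has 1 to 20 rows; each row is the pose to reach, as a shift and turn from the pose commanded when the call began, along the tool's axes at that moment; what a row does not reach only later rows make up. A row lasts 1/10 s, in which the tool goes at most 50 mm and 8.59 degrees, less where a joint would pass 70% of its speed; a pose out of reach is approached as far as the arm can. A call with a gripper value outside its range is refused whole. The fingers move at their own pace and stop on an object; the grip force is fixed at half the most. Time passes only in rows, so rows that repeat a pose let the fingers close. It gives the time, the measured TCP pose, the force, the opening and the grip force at its end, in the units of the state.
- status.get_obs(): the state, without advancing time (a new reading comes with each control period).
- optics.get_image(name): name is "side" or "top" or "wrist"; returns a dict with "frame" (420x560x3 uint8, red, green, blue), "fx", "fy", "cx", "cy" (pixels), "rvec" (rotation vector, rad) and "tvec" (3), from world to camera coordinates, as OpenCV has them; the wrist camera has in their place "hand_eye" (4x4, takes a point from camera to tool coordinates, whose origin is the TCP and whose axes are the flange's). Camera axes: x right, y down, z forward; pixel columns grow to the right and rows downward; lengths in mm; the calibration is good to about 2 mm. A picture is of the moment at which its call begins: read the wrist's pose just before it. There is no depth.
- ctrl.close_job(): hands the job in; it is judged then, once.
The state is a dict: "t": time; "qpos": joint angles; "qvel": joint speeds; "joint_torque": joint torques, N m; "ee_pos": TCP position; "orientation": TCP orientation; "ft_force": force on the tool from outside, world axes, zero at the start; "moment": the same for the moment, N m; "width": finger opening in mm; "grasp_force": force on a finger pad.
Only numpy, scipy, OpenCV 4.12 (cv2) and the standard library are available. Lean on these libraries where they do the work, as an engineer would, in place of code of your own. Each camera call takes 0.05 s, during which the arm holds its last target. There are 200 camera calls.

TASK

Clear the bench scale for the waste weigh-out: lift the pail by its handle off the platform and stand it upright on the round rubber mat beside the scale, then press the scale's zero key all the way in while the platform is empty. Then stack all the waste-toner boxes squarely in the middle of the platform, two to a layer lying close side by side and level, one of them wide face down and the other wide face up so that their sloping flanks nest (they already lie both ways; none needs turning over), each layer crosswise to the one below. An odd box left over lies alone on top, crosswise, in the middle; leave the pail on its mat and do not disturb the bottle or the tape roll.

Things in the scene. Friction and masses are not known exactly. Their poses are not given: they have to be found in the camera images.
- scale: white bench scale, fixed, standing on the bench; origin on the bench under the centre of its platform, z up; its console (70 mm deep, 184 mm wide, top 38 mm high, dark display) lies on its -x side, towards the robot, from 92 to 162 mm from the origin
- platform (a point): centre of the top of the scale's square steel platform, 190 x 190 mm, 60 mm above the bench; the platform is rigid, its sides run along the scale's x and y
- key_top (a point): middle of the top of the zero key, a round grey key of 26 mm diameter that stands up 12 mm on the scale's console beside the display, at 127 mm to -x and 52 mm to -y of the scale's origin, 50 mm above the bench
- zero_key (a joint): travel of the zero key: 0 when up, 0.005 m pressed right in; it springs back; about 1 N starts it and 4 N presses it in; fully in counts from 0.004
- pail: grey round waste pail with a white lid, about 0.5 kg, 108 mm across the lid, 110 mm to the top of the lid, with a rigid dark bow handle over it; at the start it stands on the scale's platform; origin at the centre of its underside, z up, the handle's bar runs along its x axis
- pail_handle (a point): middle of the handle's level bar, 157 mm above the pail's underside; it is a black grip sleeve 56 mm long and 16 mm thick, 39 mm of free height under it; grip across it, along the pail's y
- mat: round black rubber mat, fixed, 140 mm diameter, 4 mm thick, beside the scale; origin at the centre of its underside
- carton: flattened cardboard carton, fixed, 370 x 305 mm and 4 mm thick, on which the boxes lie at the start; origin at the centre of its underside
- down1: black waste-toner box, 0.28 kg, 164 mm long (x), 40 mm high, trapezoid section: 70 mm wide lid face (4 mm rim) sloping in to a 46 mm narrow face with a round grey plug near one end; at mid-length a grip waist, 46 mm long and only 34 mm wide, upright sides. Lies with its WIDE face DOWN. Origin at its middle, z up as it lies, y across. On the carton at the start; None if absent
- down2: black waste-toner box, 0.28 kg, 164 mm long (x), 40 mm high, trapezoid section: 70 mm wide lid face (4 mm rim) sloping in to a 46 mm narrow face with a round grey plug near one end; at mid-length a grip waist, 46 mm long and only 34 mm wide, upright sides. Lies with its WIDE face DOWN. Origin at its middle, z up as it lies, y across. On the carton at the start; None if absent
- down3: black waste-toner box, 0.28 kg, 164 mm long (x), 40 mm high, trapezoid section: 70 mm wide lid face (4 mm rim) sloping in to a 46 mm narrow face with a round grey plug near one end; at mid-length a grip waist, 46 mm long and only 34 mm wide, upright sides. Lies with its WIDE face DOWN. Origin at its middle, z up as it lies, y across. On the carton at the start; None if absent
- up1: black waste-toner box, 0.28 kg, 164 mm long (x), 40 mm high, trapezoid section: 70 mm wide lid face (4 mm rim) sloping in to a 46 mm narrow face with a round grey plug near one end; at mid-length a grip waist, 46 mm long and only 34 mm wide, upright sides. Lies with its WIDE face UP. Origin at its middle, z up as it lies, y across. On the carton at the start; None if absent
- up2: black waste-toner box, 0.28 kg, 164 mm long (x), 40 mm high, trapezoid section: 70 mm wide lid face (4 mm rim) sloping in to a 46 mm narrow face with a round grey plug near one end; at mid-length a grip waist, 46 mm long and only 34 mm wide, upright sides. Lies with its WIDE face UP. Origin at its middle, z up as it lies, y across. On the carton at the start; None if absent
- up3: black waste-toner box, 0.28 kg, 164 mm long (x), 40 mm high, trapezoid section: 70 mm wide lid face (4 mm rim) sloping in to a 46 mm narrow face with a round grey plug near one end; at mid-length a grip waist, 46 mm long and only 34 mm wide, upright sides. Lies with its WIDE face UP. Origin at its middle, z up as it lies, y across. On the carton at the start; None if absent
- toner_bottle: white toner bottle, 64 mm diameter, 150 mm tall, blue cap: leave alone; origin at the centre of its underside
- tape_roll: roll of tape, 90 mm across, 25 mm high: leave alone; origin at the centre of its underside

How it is judged:
By the outcome, as a careful person would: the job done as asked, in the order asked, and still so for the second after the job is handed in, with the robot touching nothing.
Of down1, down2, down3 only 2 to 3 are there at a start; the rules pass over those that are not, and their reading is None.
Of up1, up2, up3 only 2 to 3 are there at a start; the rules pass over those that are not, and their reading is None.
At some moment in a run one of down1, down2, down3, up1, up2, up3, pail may be knocked a few centimetres aside while the robot is not near it.
It also fails if it takes over 210 s, if anything falls off the work surface, if the arm or the gripper's body presses on something with over 40 N, if the wrist force passes 120 N, or if a joint passes its speed limit or range.

## Working session

There is one attempt and no reset: what is moved stays moved. The work goes in short steps, Python scripts to look and compute and a shell command to move; the robot and the scene stay as the last step left them, time stands still between calls to the robot, and variables do not carry over. Pictures are saved under pics/ and viewed, at most 14 in all, crops included, and the job is handed in when it is done.

```bash
mkdir -p pics; ls
python3 - <<'E'
from workcell import status, optics, ctrl
import cv2
o=status.get_obs();print(o)
for n in ("top","side","wrist"):
    d=optics.get_image(n);cv2.imwrite(f"pics/{n}0.png",d["frame"][:,:,::-1]);print(n,{k:v for k,v in d.items() if k!="frame"})
E
```

```text
pics
{'t': 0.0, 'qpos': array([ 1.20599040e+00,  4.23820741e-01,  1.63071341e+00,  2.19845296e-05,
        1.08860569e+00, -1.90133878e-02]), 'qvel': array([ 1.06809382e-03,  7.95802963e-04, -6.76222845e-04, -2.61656708e-04,
        5.57737277e-04, -4.90099265e-05]), 'joint_torque': array([-1.25818828e-03, -5.44633842e+01, -2.73658955e+01,  6.43273001e-02,
        2.30491109e-02, -1.60384880e-04]), 'ee_pos': array([211.62317658, 587.50379443, 240.9050369 ]), 'orientation': array([-5.40429110e-01, -3.09444033e+00,  2.37961555e-03]), 'ft_force': array([ 0.71551367, -0.4520249 , -0.40411851]), 'moment': array([-0.05280021,  0.00619043,  0.00239877]), 'grasp_force': 0.0, 'width': 87.88630555521}
top {'fx': 473.29317545208903, 'fy': 473.29317545208903, 'cx': 282.378402801201, 'cy': 209.70240307697392, 'rvec': array([ 2.18056107, -2.17173152,  0.10536621]), 'tvec': array([ -16.29279741,  577.18229825, 1244.91144433])}
side {'fx': 389.2715814374555, 'fy': 389.2715814374555, 'cx': 278.8938061754527, 'cy': 207.72003450265902, 'rvec': array([ 2.08805425, -0.14795349,  0.1080181 ]), 'tvec': array([-578.74713434,  167.89613117, 1044.12687239])}
wrist {'fx': 326.78578377600456, 'fy': 326.78578377600456, 'cx': 280.7956328946136, 'cy': 212.22471516688728, 'hand_eye': array([[-1.78322863e-03, -9.65878203e-01, -2.58990574e-01,
         7.03964233e+01],
       [ 9.99998372e-01, -1.79345177e-03, -1.96801593e-04,
        -3.12585180e-01],
       [-2.74400734e-04, -2.58990503e-01,  9.65879829e-01,
        -1.42173104e+02],
       [ 0.00000000e+00,  0.00000000e+00,  0.00000000e+00,
         1.00000000e+00]])}
```

View pics/top0.png

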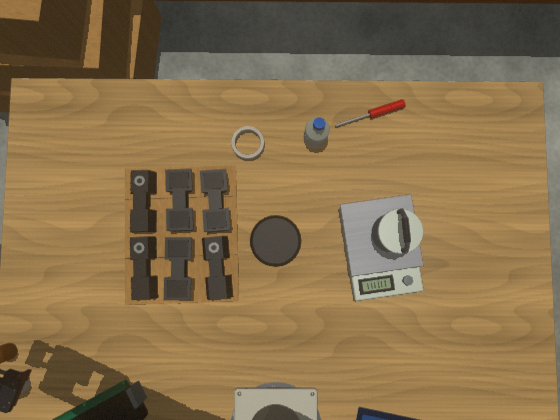

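View pics/side0.png

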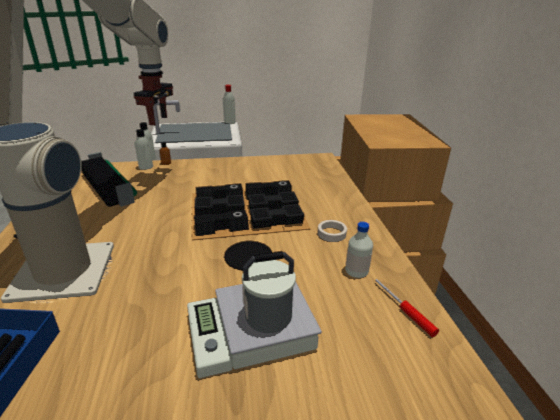

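Top view: pail on the scale (handle about (404,232)), mat at (275,240), zero key at (407,281). There are six boxes on the carton: three with plugs up, so wide face down, at (140,200), (140,268) and (217,267), and three wide face up at (180,200), (215,200) and (178,268). The side view agrees.

```bash
cat > h.py <<'E'
import numpy as np, cv2
from scipy.spatial.transform import Rotation as R
from workcell import status, optics, ctrl
def cam(name):
    o=status.get_obs(); d=optics.get_image(name)
    if name=="wrist":
        T=np.eye(4);T[:3,:3]=R.from_rotvec(o["orientation"]).as_matrix();T[:3,3]=o["ee_pos"]
        C=T@d["hand_eye"]
    else:
        V=np.eye(4);V[:3,:3]=R.from_rotvec(d["rvec"]).as_matrix();V[:3,3]=d["tvec"];C=np.linalg.inv(V)
    d["C"]=C; return d
def ray(d,uv):
    v=d["C"][:3,:3]@np.array([(uv[0]-d["cx"])/d["fx"],(uv[1]-d["cy"])/d["fy"],1]); return d["C"][:3,3],v
def plane(d,uv,z):
    c,v=ray(d,uv); return (c+v*(z-c[2])/v[2])
def proj(d,p):
    q=np.linalg.inv(d["C"])@np.append(p,1); return np.array([q[0]/q[2]*d["fx"]+d["cx"],q[1]/q[2]*d["fy"]+d["cy"]])
def go(p,closeyaw=None):
    """shift/turn to TCP p, tool down, fingers closing along world direction closeyaw (deg, mod 180)"""
    o=status.get_obs(); R0=R.from_rotvec(o["orientation"]); M=R0.as_matrix()
    cur=np.degrees(np.arctan2(M[1,1],M[0,1]))
    y=cur if closeyaw is None else cur+(closeyaw-cur+90)%180-90
    a=np.radians(y); ya=np.array([np.cos(a),np.sin(a),0]); za=np.array([0,0,-1.])
    Rt=np.column_stack([np.cross(ya,za),ya,za])
    print("t",round(o["t"],1),"at",o["ee_pos"].round(1),"yaw",cur.round(1),"q6",o["qpos"][5].round(2),"shift",(M.T@(np.array(p)-o["ee_pos"])).round(1),"turn",R.from_matrix(M.T@Rt).as_rotvec().round(3),"w",round(o["width"],1))
def save(d,n,s=1,crop=None):
    f=d["frame"][:,:,::-1]
    if crop: f=f[crop[1]:crop[3],crop[0]:crop[2]]
    cv2.imwrite(f"pics/{n}.png",cv2.resize(f,None,fx=s,fy=s,interpolation=cv2.INTER_CUBIC))
def blobs(m,lo,hi=1e9):
    cs,_=cv2.findContours(m.astype(np.uint8),cv2.RETR_EXTERNAL,cv2.CHAIN_APPROX_NONE)
    return [c for c in cs if lo<cv2.contourArea(c)<hi]
def rectw(d,c,z):
    """min area rect of a contour cast on plane z: centre, size, long axis deg"""
    w=np.array([plane(d,u,z)[:2] for u in c[:,0]],np.float32)
    (x,y),(a,b),t=cv2.minAreaRect(w)
    if a<b: a,b,t=b,a,t+90
    return np.round([x,y,a,b,(t+90)%180-90],1)
E
python3 - <<'E'
from h import *
d=cam("top");f=d["frame"].astype(int)
dark=f.max(2)<75
m=np.zeros_like(dark);m[160:310,118:245]=dark[160:310,118:245]
print("boxes");[print(rectw(d,c,30),cv2.contourArea(c)) for c in blobs(m,300)]
m[:]=0;m[210:270,245:305]=dark[210:270,245:305]
print("mat");[print(rectw(d,c,4)) for c in blobs(m,300)]
m[:]=0;m[200:262,375:430]=dark[200:262,375:430]
print("handle");[print(rectw(d,c,217),c[:,0].min(0),c[:,0].max(0)) for c in blobs(m,60)]
# scale outline: low saturation bright
sat=f.max(2)-f.min(2);m[:]=0;g=(sat<40)&(f.min(2)>90);m[185:305,330:435]=g[185:305,330:435]
for c in blobs(m,1000):
    print("scale",rectw(d,c,55)); print(cv2.approxPolyDP(c,4,True)[:,0].tolist())
save(d,"scale_top",5,(325,185,440,305))
for n,uv,z in (("key",(407.5,281),50),):print(n,plane(d,uv,z))
E
```

```text
boxes
[419.9 262.9 160.4  70.    0. ] 825.0
[421.  353.5 162.6  69.2   2.9] 1334.0
[422.4 158.8 163.8  68.2   5.6] 1281.0
[547.1 259.5  69.5  56.7 -88.8] 354.0
[598.4 361.2 165.1  67.1   1.6] 1321.0
mat
[494.2   5.7 136.  135.7 -89.8]
handle
[ 502.3 -233.3   79.1   27.4   12.4] [375 217] [389 251]
[ 512.7 -289.9   96.4   22.2    4.9] [397 210] [409 252]
scale [ 479.7 -284.   254.5  204.8    8.4]
[[410, 194], [340, 205], [355, 300], [422, 290], [422, 227]]
key [ 390.01184195 -340.40914282   50.        ]
```

View pics/scale_top.png

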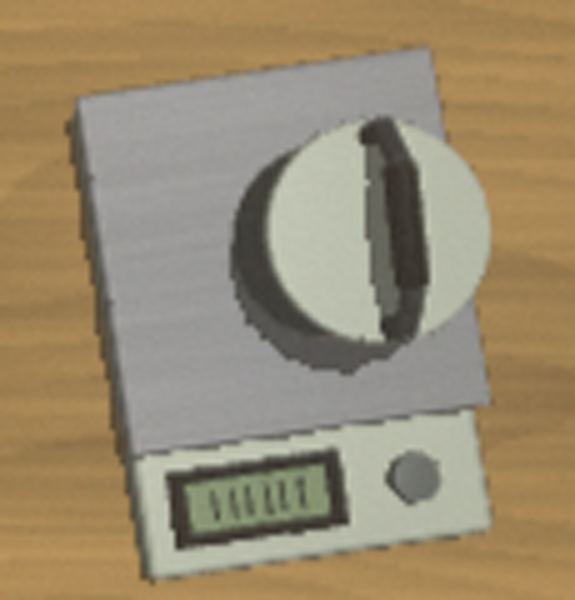

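The enlarged crop shows the platform corners at about (341,205), (411,194), (423,266) and (351,275), the handle sleeve centred near (406.5,230), and the key at (408,280).

Run:
```python
from h import *
d=cam("top")
P=np.array([plane(d,u,60)[:2] for u in ((341,204.6),(411,194.4),(422.6,266),(351.4,275.4))])
print(P.round(1),"centre",P.mean(0).round(1)); e=[P[i]-P[(i+1)%4] for i in range(4)]
print([ (np.linalg.norm(v).round(1),np.degrees(np.arctan2(v[1],v[0])).round(1)) for v in e])
print("key",plane(d,(407.8,280.4),50),"sleeve",plane(d,(406.4,230),217), plane(d,(401,167/5+185),217),plane(d,(409.5,285/5+185),217))
s=cam("side"); print("side sees handle at",proj(s,plane(d,(406.4,230),217)))
save(s,"side_pail",5,(215,235,325,345))
go((512,-290,300),95)
```

```text
[[ 588.2 -167.4]
 [ 616.  -351.6]
 [ 429.2 -377.7]
 [ 404.4 -192.9]] centre [ 509.5 -272.4]
[(np.float64(186.3), np.float64(98.6)), (np.float64(188.6), np.float64(8.0)), (np.float64(186.5), np.float64(-82.4)), (np.float64(185.6), np.float64(-172.1))]
key [ 391.56254978 -341.22326397   50.        ] sleeve [ 514.40453257 -295.6926443   217.        ] [ 540.83309386 -283.89557065  217.        ] [ 487.16507103 -302.18739743  217.        ]
side sees handle at [267.34684382 256.44306803]
t 0.3 at [211.7 587.8 241.4] yaw 70.2 q6 -0.02 shift [-580.  -724.2  -58.2] turn [-0.001 -0.    -0.433] w 87.8
```

View pics/side_pail.png

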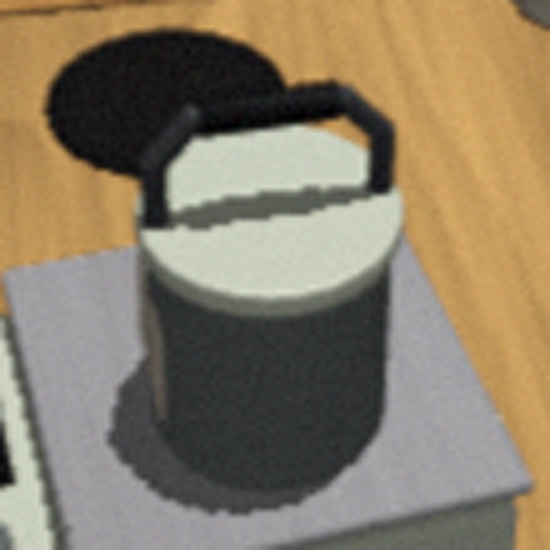

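Scale centre (509.5,−272.4), yaw 8°. The key predicted from it falls within 1 mm of the measured one. The side view puts the sleeve at about (268,256), which agrees with the top view. Moving over the pail.

```bash
P='[-580,-724,-89,0,0,-0.45,100]'; python3 -m inch '[[[-290,-362,-89,0,0,-0.22,100],[-290,-362,-89,0,0,-0.22,100],[-290,-362,-89,0,0,-0.22,100],[-290,-362,-89,0,0,-0.22,100],[-580,-724,-89,0,0,-0.45,100],[-580,-724,-89,0,0,-0.45,100],[-580,-724,-89,0,0,-0.45,100],[-580,-724,-89,0,0,-0.45,100],[-580,-724,-89,0,0,-0.45,100],[-580,-724,-89,0,0,-0.45,100],[-580,-724,-89,0,0,-0.45,100],[-580,-724,-89,0,0,-0.45,100],[-580,-724,-89,0,0,-0.45,100],[-580,-724,-89,0,0,-0.45,100],[-580,-724,-89,0,0,-0.45,100],[-580,-724,-89,0,0,-0.45,100],[-580,-724,-89,0,0,-0.45,100],[-580,-724,-89,0,0,-0.45,100],[-580,-724,-89,0,0,-0.45,100],[-580,-724,-89,0,0,-0.45,100]]]'
python3 - <<'E'
from h import *
go((513,-294,330),96)
E
```

```text
t: 2.3
ee_pos: [513.1, -293.7, 330.6]
orientation: [-0.158, 3.137, -0.002]
ft_force: [0.1, -0.1, -0.3]
width: 87.8
grasp_force: 0.0
t 2.3 at [ 513.1 -293.7  330.6] yaw 95.8 q6 -2.21 shift [ 0.1 -0.2  0.6] turn [-0.002  0.001 -0.004] w 87.8
```

Run:
```python
from h import *
d=cam("wrist"); save(d,"w1"); print(proj(d,(513,-294,217)), proj(d,(509.5,-272.4,60)),proj(d,(391,-341.6,50)))
```

```text
[281.25664947 214.26517405] [298.32704568 180.46343709] [251.91056257  76.48636092]
```

View pics/w1.png

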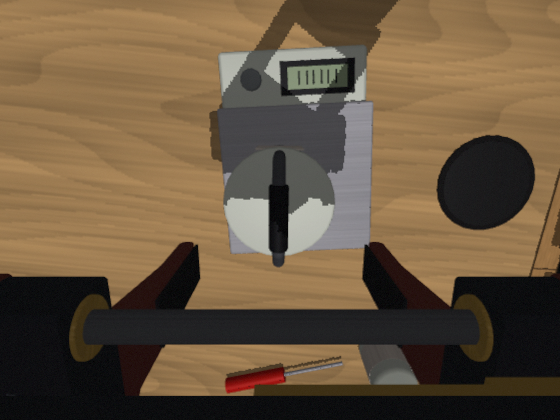

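The wrist view shows the handle sleeve at about (278.5,219), a few px from the predicted (281,214), and upright in the image. So the yaw is right and the shift is (−4,−2). Descend and grip.

```bash
python3 -m inch '[[[-4,-2,40,0,0,0,100],[-4,-2,80,0,0,0,100],[-4,-2,113,0,0,0,100],[-4,-2,113,0,0,0,100],[-4,-2,113,0,0,0,0],[-4,-2,113,0,0,0,0],[-4,-2,113,0,0,0,0],[-4,-2,113,0,0,0,0],[-4,-2,113,0,0,0,0],[-4,-2,113,0,0,0,0],[-4,-2,113,0,0,0,0],[-4,-2,113,0,0,0,0],[-4,-2,113,0,0,0,0],[-4,-2,113,0,0,0,0],[-4,-2,90,0,0,0,0],[-4,-2,60,0,0,0,0],[-4,-2,40,0,0,0,0],[-4,-2,40,0,0,0,0]]]'
python3 - <<'E'
from h import *
go((494.2,5.7,300),96)
d=cam("wrist"); save(d,"w2")
E
```

```text
t: 4.15
ee_pos: [517.2, -291.8, 292.9]
orientation: [-0.163, 3.134, -0.003]
ft_force: [0.1, -0.6, -3.1]
width: 15.4
grasp_force: 30.0
t 4.2 at [ 517.2 -291.8  292.9] yaw 96.0 q6 -2.21 shift [ -8.  298.3  -7.8] turn [-0.002  0.003 -0.001] w 15.4
```

```bash
python3 -m inch '[[[-1,30,0,0,0,0,0],[-2,70,0,0,0,0,0],[-3,110,0,0,0,0,0],[-4,150,0,0,0,0,0],[-5,190,0,0,0,0,0],[-6,230,0,0,0,0,0],[-7,265,0,0,0,0,0],[-8,290,0,0,0,0,0],[-8,298,0,0,0,0,0],[-8,298,0,0,0,0,0],[-8,298,20,0,0,0,0],[-8,298,50,0,0,0,0],[-8,298,80,0,0,0,0],[-8,298,105,0,0,0,0],[-8,298,120,0,0,0,0],[-8,298,126,0,0,0,0],[-8,298,126,0,0,0,0],[-8,298,126,0,0,0,0]]]'
python3 - <<'E'
from h import *
go((494.2,5.7,163),96)
d=cam("top"); f=d["frame"].astype(int)
save(d,"t2",4,(225,190,345,300))
print(proj(d,(494.2,5.7,4)))
E
```

```text
t: 6.0
ee_pos: [493.6, 5.3, 164.9]
orientation: [-0.162, 3.137, -0.0]
ft_force: [-0.1, 0.5, -4.6]
width: 15.5
grasp_force: 30.0
t 6.0 at [493.6   5.3 164.9] yaw 95.9 q6 -1.69 shift [-0.6  0.4  2. ] turn [-0.     0.    -0.001] w 15.5
[274.99372626 240.8631642 ]
```

View pics/t2.png

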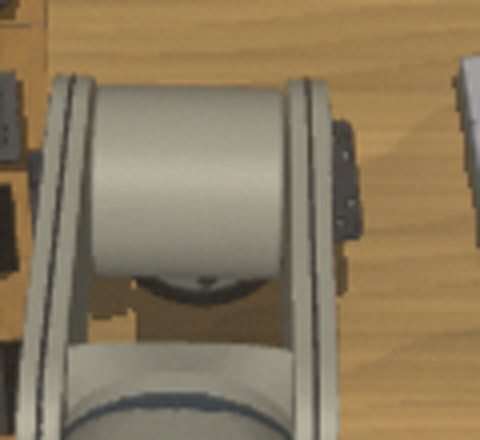

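The arm hides the pail from the top camera. Lower gently until the force shows contact.

```bash
python3 -m inch '[[[0,0,1,0,0,0,0],[0,0,2,0,0,0,0],[0,0,2,0,0,0,0],[0,0,2,0,0,0,0]]]'; python3 -m inch '[[[0,0,1,0,0,0,0],[0,0,1.5,0,0,0,0],[0,0,1.5,0,0,0,0],[0,0,1.5,0,0,0,0]]]'
```

```text
t: 6.45
ee_pos: [493.3, 6.0, 162.9]
orientation: [-0.164, 3.137, -0.0]
ft_force: [-0.1, -0.7, -2.8]
width: 15.0
grasp_force: 30.0
t: 6.85
ee_pos: [494.7, 5.6, 162.6]
orientation: [-0.164, 3.134, -0.001]
ft_force: [-0.4, -2.8, 7.2]
width: 15.2
grasp_force: 30.0
```

```bash
python3 -m inch '[[[0,0,-0.5,0,0,0,100],[0,0,-0.5,0,0,0,100],[0,0,-0.5,0,0,0,100],[0,0,-0.5,0,0,0,100],[0,0,-0.5,0,0,0,100],[0,0,-0.5,0,0,0,100],[0,0,-20,0,0,0,100],[0,0,-60,0,0,0,100],[0,0,-100,0,0,0,100],[0,0,-130,0,0,0,100],[0,0,-130,0,0,0,100],[0,0,-130,0,0,0,100]]]'
python3 - <<'E'
from h import *
d=cam("wrist"); save(d,"w3"); print(proj(d,(494.2,5.7,4)),proj(d,(494.2,5.7,161)))
go((391,-341.6,180),62)
E
```

```text
t: 8.05
ee_pos: [493.2, 5.9, 291.4]
orientation: [-0.164, 3.136, -0.0]
ft_force: [0.2, -0.7, -0.0]
width: 87.7
grasp_force: 0.0
[280.81216113 180.08920307] [280.93164066 210.20659572]
t 8.1 at [492.7   6.  290.4] yaw 96.0 q6 -1.69 shift [ 137.2 -335.1  110.5] turn [-0.    -0.001  0.593] w 87.6
```

View pics/w3.png

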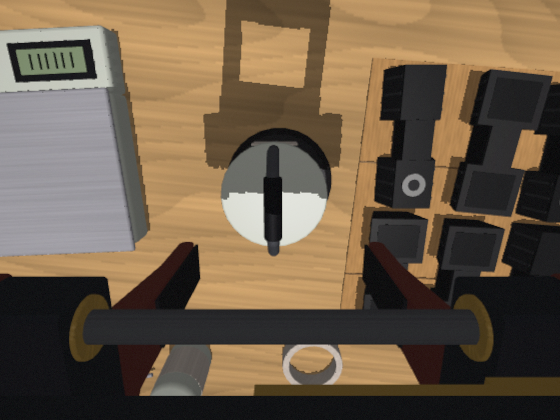

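The pail stands upright with its lid centred about (274,195), roughly 6 mm off the mat's centre and well inside its rim. Now to the key.

```bash
python3 -m inch '[[[30,-80,0,0,0,0.14,0],[60,-160,0,0,0,0.28,0],[90,-220,20,0,0,0.42,0],[110,-270,50,0,0,0.5,0],[137,-335,80,0,0,0.593,0],[137,-335,110,0,0,0.593,0],[137,-335,110,0,0,0.593,0],[137,-335,110,0,0,0.593,0],[137,-335,110,0,0,0.593,0],[137,-335,110,0,0,0.593,0],[137,-335,110,0,0,0.593,0],[137,-335,110,0,0,0.593,0],[137,-335,110,0,0,0.593,0]]]'
python3 - <<'E'
from h import *
go((391,-341.6,180),62)
d=cam("wrist"); f=d["frame"]; save(d,"w4"); print(proj(d,(391,-341.6,50)))
E
```

```text
t: 9.4
ee_pos: [392.4, -340.8, 181.8]
orientation: [0.758, 3.048, -0.001]
ft_force: [0.2, -0.7, 0.4]
width: 0.3
grasp_force: 0.0
t 9.4 at [ 392.4 -340.8  181.8] yaw 62.1 q6 -1.82 shift [ 0.9 -1.4  1.8] turn [-0.     0.001  0.001] w 0.3
[279.59413594 207.62135431]
```

View pics/w4.png

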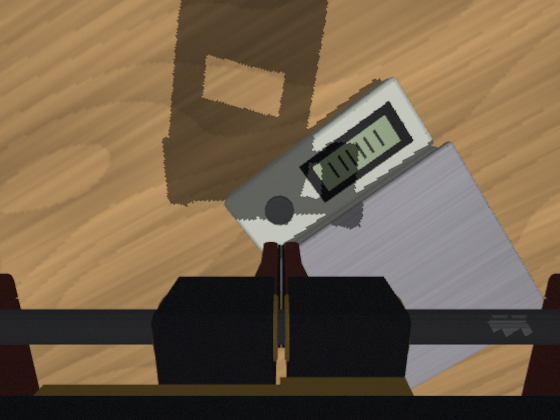

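The key shows at (279,210), 2 px from the prediction. Press.

```bash
python3 -m inch '[[[0,-1,40,0,0,0,0],[0,-1,80,0,0,0,0],[0,-1,105,0,0,0,0],[0,-1,112,0,0,0,0],[0,-1,114,0,0,0,0],[0,-1,116,0,0,0,0],[0,-1,118,0,0,0,0],[0,-1,119,0,0,0,0],[0,-1,119,0,0,0,0],[0,-1,119,0,0,0,0]]]'
```

```text
t: 10.45
ee_pos: [391.9, -342.8, 64.1]
orientation: [0.76, 3.046, -0.001]
ft_force: [-2.9, 4.6, 13.2]
width: 0.6
grasp_force: 6.7
```

Fully pressed: 13 N, with the tips at 45 mm. Lift off and image the boxes from above.

```bash
python3 -m inch '[[[0,0,-30,0,0,0,0],[0,0,-80,0,0,0,0],[0,0,-130,0,0,0,0],[0,0,-200,0,0,0,0],[0,0,-200,0,0,0,50],[0,0,-200,0,0,0,100]]]'
python3 - <<'E'
from h import *
d=cam("top");f=d["frame"].astype(int)
s=f.max(2)-f.min(2); m=np.zeros(s.shape,bool); sl=(slice(160,310),slice(118,245)); m[sl]=((f.max(2)<130)&(s<28))[sl]
for c in blobs(m,150): print(rectw(d,c,44),rectw(d,c,6),cv2.contourArea(c))
v=np.zeros((*s.shape,3),np.uint8);v[m]=255
cv2.imwrite("pics/m.png",cv2.resize(np.hstack([f[160:310,118:245,::-1].astype(np.uint8),v[160:310,118:245]]),None,fx=3,fy=3,interpolation=cv2.INTER_CUBIC))
go((422,150,250),90)
E
```

```text
t: 11.05
ee_pos: [393.3, -344.2, 267.0]
orientation: [0.758, 3.04, -0.008]
ft_force: [0.1, -0.2, -0.9]
width: 13.1
grasp_force: 0.0
[4.204e+02 2.600e+02 1.586e+02 6.940e+01 1.000e-01] [4.192e+02 2.681e+02 1.634e+02 7.150e+01 1.000e-01] 1375.0
[423.3 157.2 161.7  65.7   5.9] [422.2 162.3 166.6  67.7   5.9] 1261.0
[421.9 349.8 161.4  66.9   3.6] [420.7 360.7 166.3  69.    3.6] 1308.5
[597.7 357.  161.6  66.    1.6] [601.9 368.1 166.5  68.    1.6] 1292.5
[599.9 165.9 164.8  69.4   4.8] [604.2 171.2 169.8  71.6   4.8] 1313.0
[600.7 261.4 164.4  69.3   2.7] [604.9 269.6 169.4  71.4   2.7] 1328.5
t 11.1 at [ 392.2 -343.2  264.5] yaw 62.0 q6 -1.82 shift [205.4 449.5  12.7] turn [-0.003  0.005 -0.489] w 16.9
```

View pics/m.png

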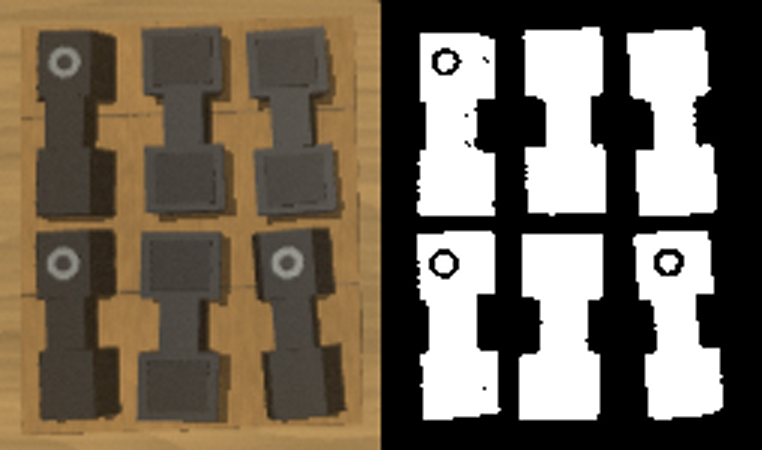

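Mask is clean, with all six outlines near 164 × 68 mm. Go over the first down box (422,162), yaw 5.9°.

```bash
python3 - <<'E'
from h import *
go((422,162,190),95.9)
E
python3 -m inch '[[[60,120,0,0,0,-0.14,80],[110,230,0,0,0,-0.28,80],[160,340,0,0,0,-0.42,80],[212,460,20,0,0,-0.56,80],[212,460,75,0,0,-0.592,80],[212,460,75,0,0,0.592,80]]]' >/dev/null
python3 - <<'E'
from h import *
go((422,162,190),95.9)
E
```

```text
t 11.1 at [ 392.2 -343.2  264.5] yaw 62.0 q6 -1.82 shift [211.4 460.2  72.6] turn [-0.003  0.005 -0.592] w 16.9
t 11.7 at [405.6 -51.9 236.9] yaw 88.8 q6 -1.71 shift [-12.1 214.2  47. ] turn [ 0.    -0.002 -0.123] w 64.9
```

```bash
python3 -m inch '[[[-3,60,0,0,0,-0.123,80],[-6,110,10,0,0,-0.123,80],[-9,160,25,0,0,-0.123,80],[-12,214,47,0,0,-0.123,80],[-12,214,47,0,0,-0.123,80],[-12,214,47,0,0,-0.123,80],[-12,214,47,0,0,-0.123,80]]]'
cat > look.py <<'E'
# wrist view at a hover: segment the box under the tool, report its middle on plane z
import sys
from h import *
name,x,y,z=sys.argv[1],*map(float,sys.argv[2:5])
d=cam("wrist"); f=d["frame"].astype(int); s=f.max(2)-f.min(2)
save(d,name); print("expect",proj(d,(x,y,z)).round(0),"origin at tcp")
go((x,y,z),None)
E
python3 look.py w5 422 162 44
```

```text
t: 12.4
ee_pos: [422.2, 159.3, 190.3]
orientation: [0.163, -3.135, 0.002]
ft_force: [0.0, -0.6, 0.0]
width: 70.4
grasp_force: 0.0
expect [284. 205.] origin at tcp
t 12.4 at [422.6 158.8 190.8] yaw 95.9 q6 -1.34 shift [ -0.    3.4 146.8] turn [-0.001 -0.002 -0.   ] w 70.0
```

View pics/w5.png

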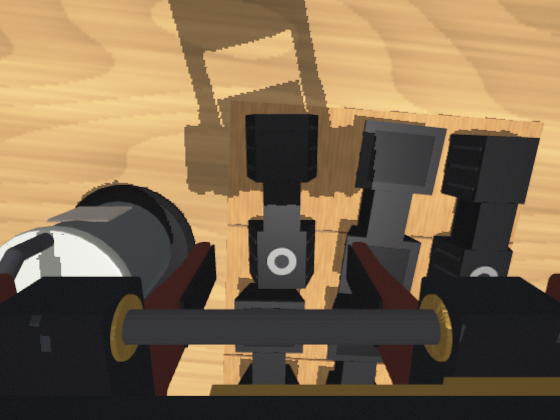

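The wrist view shows the box's narrow face from row 114 to 287 and its waist at rows 183–219 around column 282. The pail is well clear of the left finger.

Run:
```python
from h import *
d=cam("wrist")
for uv in ((282,114),(282,287),(282,183),(282,219)): print(plane(d,uv,44).round(1))
```

```text
[343.5 151.3  44. ]
[504.3 167.7  44. ]
[402.3 157.3  44. ]
[435.6 160.7  44. ]
```

```bash
python3 -m inch '[[[-1,1,50,0,0,0,80],[-1,1,100,0,0,0,80],[-1,1,145,0,0,0,80],[-1,1,162,0,0,0,80],[-1,1,162,0,0,0,80],[-1,1,162,0,0,0,0],[-1,1,162,0,0,0,0],[-1,1,162,0,0,0,0],[-1,1,162,0,0,0,0],[-1,1,162,0,0,0,0],[-1,1,162,0,0,0,0]]]'; python3 -m inch '[[[0,0,-20,0,0,0,0],[0,0,-60,0,0,0,0],[0,0,-110,0,0,0,0],[0,0,-160,0,0,0,0],[0,0,-200,0,0,0,0],[0,0,-205,0,0,0,0],[0,0,-205,0,0,0,0]]]'
python3 - <<'E'
from h import *
go((505.3,-242.7,233),98)
E
```

```text
t: 13.6
ee_pos: [424.5, 160.8, 30.2]
orientation: [-0.162, 3.136, 0.0]
ft_force: [-1.2, -1.8, 8.1]
width: 34.1
grasp_force: 30.0
t: 14.3
ee_pos: [424.1, 160.7, 234.9]
orientation: [-0.161, 3.136, 0.001]
ft_force: [-0.0, 0.0, -4.9]
width: 33.5
grasp_force: 30.0
t 14.3 at [424.1 160.7 234.9] yaw 95.9 q6 -1.34 shift [ -39.3 -409.7    1.8] turn [ 0.     0.002 -0.037] w 33.5
```

```bash
python3 -m inch '[[[-3,-35,0,0,0,-0.01,0],[-7,-75,0,0,0,-0.02,0],[-12,-120,0,0,0,-0.03,0],[-16,-165,0,0,0,-0.037,0],[-20,-210,0,0,0,-0.037,0],[-24,-255,0,0,0,-0.037,0],[-29,-300,0,0,0,-0.037,0],[-33,-345,0,0,0,-0.037,0],[-37,-385,0,0,0,-0.037,0],[-39,-405,10,0,0,-0.037,0],[-39,-410,40,0,0,-0.037,0],[-39,-410,80,0,0,-0.037,0],[-39,-410,115,0,0,-0.037,0],[-39,-410,130,0,0,-0.037,0],[-39,-410,136,0,0,-0.037,0],[-39,-410,136,0,0,-0.037,0],[-39,-410,136,0,0,-0.037,0]]]'
python3 - <<'E'
from h import *
go((505.3,-242.7,86.5),98)
d=cam("wrist"); save(d,"w6")
E
```

```text
t: 16.0
ee_pos: [505.7, -243.4, 99.4]
orientation: [-0.22, 3.132, -0.001]
ft_force: [0.7, -0.2, -3.7]
width: 33.6
grasp_force: 30.0
t 16.0 at [ 505.7 -243.4   99.4] yaw 98.0 q6 -2.18 shift [ 0.4  0.7 12.9] turn [-0.001  0.001  0.   ] w 33.6
```

View pics/w6.png

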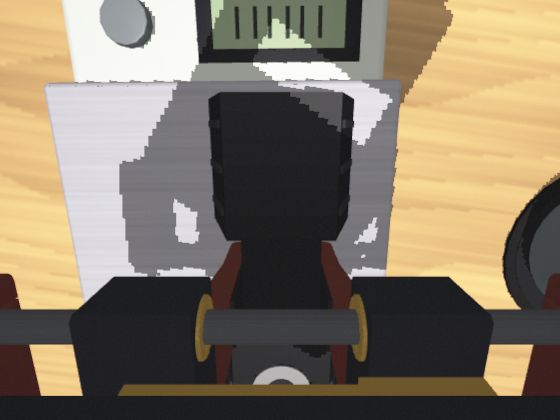

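The box hangs aligned with the platform. The platform's near corners are at (48,86) and (401,82), so check the scale pose against them.

```bash
python3 - <<'E'
from h import *
d=cam("wrist"); a=np.radians(8); M=np.array([[np.cos(a),-np.sin(a)],[np.sin(a),np.cos(a)]])
S=np.array([509.5,-272.4])
for uv,l in (((48,86),(-95,-95)),((401,82),(-95,95))): print(plane(d,uv,60).round(1),(S+M@l).round(1))
E
python3 -m inch '[[[0,0.7,5,0,0,0,0],[0,0.7,10,0,0,0,0],[0,0.7,10,0,0,0,0],[0,0.7,10,0,0,0,0]]]'; python3 -m inch '[[[0,0,1,0,0,0,0],[0,0,2,0,0,0,0],[0,0,2,0,0,0,0],[0,0,2,0,0,0,0]]]'
```

```text
[ 433.6 -376.9   60. ] [ 428.6 -379.7]
[ 406.4 -194.8   60. ] [ 402.2 -191.5]
t: 16.5
ee_pos: [504.7, -242.4, 88.3]
orientation: [0.219, -3.134, -0.0]
ft_force: [0.2, 0.0, -3.0]
width: 33.7
grasp_force: 30.0
t: 16.9
ee_pos: [504.8, -242.5, 86.4]
orientation: [0.219, -3.134, -0.0]
ft_force: [-0.3, 0.1, -3.9]
width: 33.5
grasp_force: 30.0
```

```bash
python3 -m inch '[[[-2,0,0.5,0,0,0,0],[-2,0,1.5,0,0,0,0],[-2,0,1.5,0,0,0,0],[-2,0,1.5,0,0,0,0]]]'; python3 -m inch '[[[0,0,0.7,0,0,0,0],[0,0,1.5,0,0,0,0],[0,0,1.5,0,0,0,0],[0,0,1.5,0,0,0,0]]]'
```

```text
t: 17.3
ee_pos: [506.5, -242.3, 86.2]
orientation: [0.219, -3.133, 0.0]
ft_force: [-6.8, 1.1, 12.0]
width: 33.9
grasp_force: 30.0
t: 17.7
ee_pos: [506.5, -242.2, 86.2]
orientation: [0.219, -3.134, 0.0]
ft_force: [-11.1, 5.0, 27.3]
width: 33.8
grasp_force: 30.0
```

```bash
python3 -m inch '[[[0,0,-2,0,0,0,60],[0,0,-2,0,0,0,60],[0,0,-2,0,0,0,60],[0,0,-2,0,0,0,60],[0,0,-2,0,0,0,60],[0,0,-40,0,0,0,60],[0,0,-90,0,0,0,60],[0,0,-140,0,0,0,60],[0,0,-150,0,0,0,80],[0,0,-150,0,0,0,80]]]'
python3 - <<'E'
from h import *
go((420.4,260,190),90.1)
E
```

```text
t: 18.7
ee_pos: [507.9, -242.7, 235.5]
orientation: [-0.219, 3.13, -0.004]
ft_force: [-0.8, 0.2, -0.2]
width: 65.2
grasp_force: 0.0
t 18.7 at [ 507.9 -242.7  235.5] yaw 98.0 q6 -2.18 shift [ 16.8 510.1  44.1] turn [-0.002  0.004  0.138] w 65.2
```

```bash
python3 -m inch '[[[2,50,0,0,0,0.02,80],[3,100,0,0,0,0.04,80],[5,150,0,0,0,0.06,80],[7,200,0,0,0,0.08,80],[8,250,0,0,0,0.1,80],[10,300,0,0,0,0.12,80],[12,350,0,0,0,0.138,80],[13,400,10,0,0,0.138,80],[15,450,25,0,0,0.138,80],[16,500,40,0,0,0.138,80],[16.8,510,44,0,0,0.138,80],[16.8,510,44,0,0,0.138,80],[16.8,510,44,0,0,0.138,80]]]'; python3 look.py w7 420.4 260 44
python3 - <<'E'
import cv2; a=cv2.imread('pics/w7.png'); cv2.imwrite('pics/w7c.png',cv2.resize(a[90:330,170:400],None,fx=2.2,fy=2.2))
E
```

```text
t: 20.0
ee_pos: [418.4, 259.5, 188.3]
orientation: [0.004, -3.139, 0.003]
ft_force: [-0.2, -0.7, 0.5]
width: 70.4
grasp_force: 0.0
expect [282. 208.] origin at tcp
t 20.1 at [418.9 259.2 188.8] yaw 90.1 q6 -1.04 shift [ -1.7   1.  144.8] turn [-0.001 -0.001 -0.   ] w 69.9
```

View pics/w7c.png

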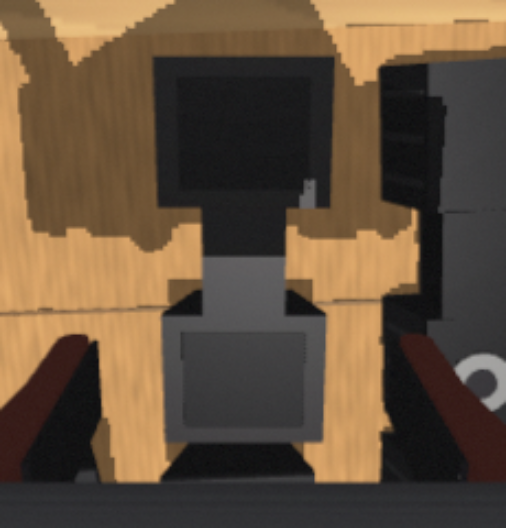

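The crop shows the up box's wide face from row 116 to 290 around column 280.5, with the waist clear.

Run:
```python
from h import *
d=cam("wrist")
a,b=plane(d,(280.5,116),44),plane(d,(280.5,290.5),44); print(a,b,(a+b)/2); go((*((a+b)/2)[:2],30),90)
```

```text
[341.19250851 258.40515462  44.        ] [503.84450405 258.26661998  44.        ] [422.51850628 258.3358873   44.        ]
t 20.1 at [419.2 259.1 189.2] yaw 90.0 q6 -1.04 shift [ -3.4  -0.6 159.2] turn [-0.001 -0.001  0.   ] w 70.3
```

```bash
python3 -m inch '[[[-3.4,-0.6,50,0,0,0,80],[-3.4,-0.6,100,0,0,0,80],[-3.4,-0.6,145,0,0,0,80],[-3.4,-0.6,159,0,0,0,80],[-3.4,-0.6,159,0,0,0,80],[-3.4,-0.6,159,0,0,0,0],[-3.4,-0.6,159,0,0,0,0],[-3.4,-0.6,159,0,0,0,0],[-3.4,-0.6,159,0,0,0,0],[-3.4,-0.6,159,0,0,0,0]]]'; python3 -m inch '[[[0,0,-20,0,0,0,0],[0,0,-60,0,0,0,0],[0,0,-110,0,0,0,0],[0,0,-160,0,0,0,0],[0,0,-200,0,0,0,0],[0,0,-205,0,0,0,0],[0,0,-205,0,0,0,0]]]'
python3 - <<'E'
from h import *
go((514.9,-302.1,150),98)
E
```

```text
t: 21.1
ee_pos: [422.8, 260.1, 31.3]
orientation: [-0.003, 3.14, 0.001]
ft_force: [-0.7, 0.9, 8.2]
width: 33.8
grasp_force: 18.3
t: 21.8
ee_pos: [422.6, 260.0, 236.2]
orientation: [-0.003, 3.14, 0.002]
ft_force: [0.0, 0.4, -3.3]
width: 33.9
grasp_force: 30.0
t 21.8 at [422.6 260.  236.2] yaw 90.1 q6 -1.05 shift [ -91.1 -562.4   85.7] turn [ 0.001  0.002 -0.138] w 33.9
```

```bash
python3 -m inch '[[[-5,-35,0,0,0,-0.01,0],[-12,-75,0,0,0,-0.02,0],[-19,-120,0,0,0,-0.03,0],[-27,-165,0,0,0,-0.05,0],[-34,-210,0,0,0,-0.07,0],[-41,-255,0,0,0,-0.09,0],[-49,-300,0,0,0,-0.11,0],[-56,-345,0,0,0,-0.138,0],[-63,-390,0,0,0,-0.138,0],[-70,-435,0,0,0,-0.138,0],[-78,-480,0,0,0,-0.138,0],[-85,-525,10,0,0,-0.138,0],[-89,-550,40,0,0,-0.138,0],[-91,-562,70,0,0,-0.138,0],[-91,-562,86,0,0,-0.138,0],[-91,-562,86,0,0,-0.138,0],[-91,-562,86,0,0,-0.138,0]]]'
python3 - <<'E'
from h import *
go((514.9,-302.1,90),98)
E
```

```text
t: 23.5
ee_pos: [513.4, -301.1, 147.5]
orientation: [0.219, -3.131, -0.004]
ft_force: [-0.0, 0.0, -2.4]
width: 33.9
grasp_force: 30.0
t 23.5 at [ 513.4 -301.1  147.5] yaw 98.0 q6 -2.26 shift [-1.6 -1.3 57.5] turn [ 0.003 -0.003  0.   ] w 33.9
```

```bash
python3 -m inch '[[[-1.6,-1.2,20,0,0,0,0],[-1.6,-1.2,40,0,0,0,0],[-1.6,-1.2,54,0,0,0,0],[-1.6,-1.2,57.5,0,0,0,0],[-1.6,-1.2,57.5,0,0,0,0],[-1.6,-1.2,57.5,0,0,0,0]]]';  python3 -m inch '[[[0,0,1,0,0,0,0],[0,0,2,0,0,0,0],[0,0,2,0,0,0,0],[0,0,2,0,0,0,0]]]'
```

```text
t: 24.1
ee_pos: [516.8, -303.2, 92.9]
orientation: [-0.22, 3.133, -0.001]
ft_force: [0.1, 0.6, -3.1]
width: 33.5
grasp_force: 30.0
t: 24.5
ee_pos: [516.3, -302.9, 90.1]
orientation: [-0.219, 3.134, -0.0]
ft_force: [0.3, -0.1, -3.0]
width: 33.4
grasp_force: 30.0
```

```bash
python3 -m inch '[[[1,0.7,1,0,0,0,0],[1,0.7,2.5,0,0,0,0],[1,0.7,2.5,0,0,0,0],[1,0.7,2.5,0,0,0,0]]]';  python3 -m inch '[[[0,0,0.7,0,0,0,0],[0,0,1,0,0,0,0],[0,0,1,0,0,0,0],[0,0,1,0,0,0,0]]]'
```

```text
t: 24.9
ee_pos: [515.1, -302.3, 87.4]
orientation: [0.219, -3.134, -0.0]
ft_force: [-1.2, 0.4, -2.5]
width: 33.8
grasp_force: 30.0
t: 25.3
ee_pos: [515.1, -302.4, 87.3]
orientation: [-0.219, 3.134, -0.0]
ft_force: [-3.0, 2.0, 6.0]
width: 33.7
grasp_force: 30.0
```

```bash
python3 -m inch '[[[0,0,-1,0,0,0,50],[0,0,-1,0,0,0,50],[0,0,-1,0,0,0,50],[0,0,-1,0,0,0,50],[0,0,-1,0,0,0,50],[0,0,-40,0,0,0,50],[0,0,-90,0,0,0,50],[0,0,-140,0,0,0,50],[0,0,-150,0,0,0,80],[0,0,-150,0,0,0,80]]]'
python3 - <<'E'
from h import *
go((421,359.5,190),93.6)
E
```

```text
t: 26.3
ee_pos: [516.2, -303.0, 238.8]
orientation: [-0.219, 3.13, -0.004]
ft_force: [-0.1, -0.2, -0.4]
width: 56.6
grasp_force: 0.0
t 26.3 at [ 516.2 -303.   238.8] yaw 98.0 q6 -2.26 shift [  2.2 669.5  46.7] turn [-0.003  0.004  0.077] w 56.6
```

```bash
python3 -m inch '[[[0,50,0,0,0,0.02,80],[0,100,0,0,0,0.04,80],[0,150,0,0,0,0.06,80],[0,200,0,0,0,0.077,80],[1,250,0,0,0,0.077,80],[1,300,0,0,0,0.077,80],[1,350,0,0,0,0.077,80],[1,400,0,0,0,0.077,80],[1,450,0,0,0,0.077,80],[2,500,0,0,0,0.077,80],[2,550,10,0,0,0.077,80],[2,600,20,0,0,0.077,80],[2,650,35,0,0,0.077,80],[2,669,46,0,0,0.077,80],[2,669,46,0,0,0.077,80],[2,669,46,0,0,0.077,80]]]'
cat > chk.py <<'E'
from h import *
d=cam("top");f=d["frame"].astype(int); s=f.max(2)-f.min(2); k=(f.max(2)<130)&(s<28)
def reg(n,x0,y0,x1,y1,zs,lo):
    m=np.zeros(s.shape,bool); m[y0:y1,x0:x1]=k[y0:y1,x0:x1]
    for c in blobs(m,lo): print(n,*[rectw(d,c,z).tolist() for z in zs],cv2.contourArea(c))
reg("carton",90,140,245,330,(44,6),150)
reg("mat",246,190,330,300,(4,),150)
m=np.zeros(s.shape,bool); l=(s<40)&(f.min(2)>140); m[190:300,246:330]=l[190:300,246:330]
for c in blobs(m,100): print("lid",rectw(d,c,114).tolist())
m=np.zeros(s.shape,bool); k2=f.max(2)<90; m[180:310,330:440]=k2[180:310,330:440]
for c in blobs(m,300): print("stack",[rectw(d,c,z).tolist() for z in (64,100,140,180)],cv2.contourArea(c))
E
python3 chk.py
python3 - <<'E'
from h import *
go((421,359.5,190),93.6)
E
```

```text
t: 27.9
ee_pos: [418.8, 358.9, 188.4]
orientation: [0.1, -3.137, 0.005]
ft_force: [0.2, 0.0, 0.4]
width: 70.4
grasp_force: 0.0
carton [381.0, 400.2, 235.9, 174.3, 4.0] [378.6, 412.6, 243.0, 179.6, 4.0] 3474.0
carton [597.7, 357.0, 161.6, 66.0, 1.6] [601.9, 368.1, 166.5, 68.0, 1.6] 1281.5
carton [600.1, 165.7, 164.4, 69.5, 4.7] [604.4, 171.0, 169.4, 71.6, 4.7] 1310.5
carton [601.6, 260.5, 163.2, 68.7, 1.5] [605.9, 268.7, 168.2, 70.8, 1.5] 1313.0
mat [495.5, 0.3, 133.0, 125.3, 0.2] 1208.0
lid [499.5, 66.0, 100.5, 28.8, 6.4]
lid [505.1, 15.2, 103.0, 46.6, 7.6]
stack [[381.0, -254.7, 89.6, 37.9, -81.2], [383.3, -247.5, 87.0, 36.7, -81.2], [385.9, -239.4, 84.0, 35.5, -81.2], [388.5, -231.4, 81.1, 34.3, -81.2]] 458.0
stack [[507.3, -275.0, 170.2, 140.4, 7.9], [505.9, -267.2, 165.2, 136.3, 7.9], [504.4, -258.6, 159.7, 131.7, 7.9], [502.8, -249.9, 154.1, 127.1, 7.9]] 3141.0
t 27.9 at [419.4 358.5 189.2] yaw 93.6 q6 -0.95 shift [-1.7  0.9 -0.8] turn [-0.002 -0.002 -0.   ] w 70.5
```

Layer 1 measures square to the scale (7.9°) and centred within about 3 mm. Now a numeric wrist check of the box under the tool.

```bash
cat > prof.py <<'E'
import sys
from h import *
d=cam("wrist"); f=d["frame"].astype(float); b=(f.max(2)-f.min(2))/(f.max(2)+8)<0.3
def runs(v,o=0):
    e=np.flatnonzero(np.diff(np.r_[0,v.astype(int),0])); return [(int(a)+o,int(z)+o) for a,z in zip(e[::2],e[1::2]) if z-a>8]
for c in (265,281,297): print("col",c,runs(b[:308,c]))
for r in (150,170,190,200,210,250,270): print("row",r,runs(b[r,205:360],205))
import pathlib
cv2.imwrite("pics/last.png",d["frame"][:,:,::-1])
E
python3 prof.py
```

```text
col 265 [(115, 308)]
col 281 [(115, 308)]
col 297 [(115, 308)]
row 150 [(246, 316)]
row 170 [(247, 316)]
row 190 [(262, 299)]
row 200 [(263, 299)]
row 210 [(263, 299)]
row 250 [(249, 313)]
row 270 [(205, 216), (249, 313), (347, 360)]
```

```bash
python3 -m inch '[[[-1,0,50,0,0,0,80],[-1,0,100,0,0,0,80],[-1,0,145,0,0,0,80],[-1,0,159,0,0,0,80],[-1,0,159,0,0,0,80],[-1,0,159,0,0,0,0],[-1,0,159,0,0,0,0],[-1,0,159,0,0,0,0],[-1,0,159,0,0,0,0],[-1,0,159,0,0,0,0]]]'; python3 -m inch '[[[0,0,-20,0,0,0,0],[0,0,-60,0,0,0,0],[0,0,-110,0,0,0,0],[0,0,-160,0,0,0,0],[0,0,-200,0,0,0,0],[0,0,-225,0,0,0,0],[0,0,-225,0,0,0,0]]]'
python3 - <<'E'
from h import *
a=np.radians(8); ex=np.array([np.cos(a),np.sin(a)]); S=np.array([510.5,-272.3])
print("D2",S+30.2*ex,"U2",S-30.3*ex)
go((*(S+30.2*ex),190),8)
E
```

```text
t: 29.0
ee_pos: [421.2, 359.9, 32.3]
orientation: [-0.099, 3.139, 0.0]
ft_force: [-0.6, -0.8, 8.5]
width: 33.9
grasp_force: 17.4
t: 29.7
ee_pos: [422.4, 361.1, 260.1]
orientation: [-0.099, 3.135, 0.007]
ft_force: [0.5, 0.9, -3.8]
width: 33.7
grasp_force: 30.0
D2 [ 540.40609568 -268.09697235] U2 [ 480.49487752 -276.51694496]
t 29.7 at [422.4 361.1 260.1] yaw 93.6 q6 -0.95 shift [ -77.9 -635.7   67.9] turn [8.000e-03 1.000e-03 1.494e+00] w 33.7
```

```bash
python3 -m inch '[[[-4,-35,0,0,0,0.05,0],[-9,-75,0,0,0,0.15,0],[-15,-120,0,0,0,0.28,0],[-20,-165,0,0,0,0.41,0],[-26,-210,0,0,0,0.54,0],[-31,-255,0,0,0,0.67,0],[-37,-300,0,0,0,0.8,0],[-42,-345,0,0,0,0.93,0],[-48,-390,0,0,0,1.06,0],[-53,-435,0,0,0,1.19,0],[-59,-480,0,0,0,1.32,0],[-64,-525,0,0,0,1.42,0],[-70,-570,10,0,0,1.494,0],[-75,-615,40,0,0,1.494,0],[-78,-636,68,0,0,1.494,0],[-78,-636,68,0,0,1.494,0],[-78,-636,68,0,0,1.494,0],[-78,-636,68,0,0,1.494,0]]]'
python3 - <<'E'
from h import *
go((540.4,-268.1,130),8)
E
```

```text
t: 31.5
ee_pos: [538.5, -269.0, 188.1]
orientation: [-2.06, -2.371, 0.0]
ft_force: [0.0, 0.2, -2.3]
width: 33.7
grasp_force: 30.0
t 31.5 at [ 538.5 -269.   188.1] yaw 8.0 q6 -0.62 shift [ 0.6  2.1 58.1] turn [-0.001 -0.001  0.   ] w 33.7
```

```bash
python3 -m inch '[[[0.6,2,25,0,0,0,0],[0.6,2,45,0,0,0,0],[0.6,2,54,0,0,0,0],[0.6,2,57,0,0,0,0],[0.6,2,57,0,0,0,0],[0.6,2,57,0,0,0,0]]]';  python3 -m inch '[[[0,0,1,0,0,0,0],[0,0,2,0,0,0,0],[0,0,2,0,0,0,0],[0,0,2,0,0,0,0]]]'
```

```text
t: 32.1
ee_pos: [541.3, -269.2, 132.6]
orientation: [2.06, 2.37, 0.001]
ft_force: [-0.2, -0.0, -2.9]
width: 33.6
grasp_force: 30.0
t: 32.5
ee_pos: [540.6, -269.2, 129.6]
orientation: [2.061, 2.371, -0.0]
ft_force: [-0.1, 0.1, -4.1]
width: 33.9
grasp_force: 30.0
```

```bash
python3 -m inch '[[[1,0,1,0,0,0,0],[1,0,2,0,0,0,0],[1,0,2,0,0,0,0],[1,0,2,0,0,0,0]]]';  python3 -m inch '[[[0,0,0.5,0,0,0,0],[0,0,1,0,0,0,0],[0,0,1,0,0,0,0],[0,0,1,0,0,0,0]]]'
```

```text
t: 32.9
ee_pos: [540.6, -268.1, 128.3]
orientation: [2.061, 2.371, 0.0]
ft_force: [-2.1, 1.2, 4.6]
width: 33.5
grasp_force: 30.0
t: 33.3
ee_pos: [540.6, -268.1, 128.3]
orientation: [2.061, 2.37, 0.0]
ft_force: [-4.3, 3.1, 13.5]
width: 34.2
grasp_force: 30.0
```

```bash
python3 -m inch '[[[0,0,-1.5,0,0,0,55],[0,0,-1.5,0,0,0,55],[0,0,-1.5,0,0,0,55],[0,0,-1.5,0,0,0,55],[0,0,-1.5,0,0,0,55],[0,0,-40,0,0,0,55],[0,0,-90,0,0,0,55],[0,0,-115,0,0,0,55],[0,0,-115,0,0,0,80],[0,0,-115,0,0,0,80]]]'
python3 - <<'E'
from h import *
go((600,165.5,190),94.7)
E
```

```text
t: 34.3
ee_pos: [540.4, -268.1, 241.5]
orientation: [2.061, 2.37, 0.0]
ft_force: [-1.0, -0.0, 0.2]
width: 60.4
grasp_force: 0.0
t 34.3 at [ 540.4 -268.1  241.5] yaw 8.0 q6 -0.62 shift [421.1 119.3  51.4] turn [ 0.000e+00  1.000e-03 -1.513e+00] w 60.4
```

```bash
python3 -m inch '[[[40,11,0,0,0,-0.14,80],[80,23,0,0,0,-0.28,80],[120,34,0,0,0,-0.42,80],[160,45,0,0,0,-0.56,80],[200,57,0,0,0,-0.7,80],[240,68,0,0,0,-0.84,80],[280,79,0,0,0,-0.98,80],[320,91,0,0,0,-1.12,80],[360,102,10,0,0,-1.26,80],[400,113,30,0,0,-1.4,80],[421,119,51,0,0,-1.513,80],[421,119,51,0,0,-1.513,80],[421,119,51,0,0,-1.513,80],[421,119,51,0,0,-1.513,80]]]'; python3 prof.py
python3 - <<'E'
from h import *
go((600,165.5,31),94.7)
E
python3 chk.py
```

```text
t: 35.7
ee_pos: [599.6, 164.3, 190.3]
orientation: [0.124, -3.138, 0.001]
ft_force: [-0.0, 1.1, 0.7]
width: 70.2
grasp_force: 0.0
col 265 [(115, 289)]
col 281 [(115, 289)]
col 297 [(115, 289)]
row 150 [(242, 321)]
row 170 [(243, 321), (350, 360)]
row 190 [(263, 300), (349, 360)]
row 200 [(263, 300)]
row 210 [(262, 300)]
row 250 [(245, 319), (343, 354)]
row 270 [(205, 215), (246, 318), (342, 360)]
t 35.8 at [600.  164.2 190.9] yaw 94.5 q6 -1.4 shift [-1.000e-01  1.400e+00  1.599e+02] turn [-0.     0.    -0.003] w 70.6
carton [598.7, 378.2, 162.9, 23.8, 1.8] [602.9, 390.0, 167.9, 24.5, 1.8] 387.5
carton [509.6, 222.3, 503.0, 261.6, 3.4] [511.1, 229.3, 518.3, 269.5, 3.4] 4551.5
mat [494.2, 0.3, 135.7, 125.3, 0.2] 1224.5
lid [499.8, 63.4, 100.5, 23.6, 6.4]
lid [505.2, 15.3, 102.7, 46.1, 7.4]
stack [[381.2, -254.8, 89.9, 38.1, -81.4], [383.5, -247.6, 87.3, 37.0, -81.4], [386.1, -239.6, 84.3, 35.7, -81.4], [388.7, -231.6, 81.4, 34.5, -81.4]] 467.5
stack [[508.5, -282.2, 186.5, 170.2, -82.4], [507.1, -274.2, 181.0, 165.2, -82.4], [505.5, -265.3, 175.0, 159.7, -82.4], [503.9, -256.4, 168.9, 154.2, -82.4]] 3793.5
```

```bash
python3 -m inch '[[[-2,0.5,50,0,0,0,80],[-2,0.5,100,0,0,0,80],[-2,0.5,145,0,0,0,80],[-2,0.5,160,0,0,0,80],[-2,0.5,160,0,0,0,80],[-2,0.5,160,0,0,0,0],[-2,0.5,160,0,0,0,0],[-2,0.5,160,0,0,0,0],[-2,0.5,160,0,0,0,0],[-2,0.5,160,0,0,0,0]]]'; python3 -m inch '[[[0,0,-20,0,0,0,0],[0,0,-60,0,0,0,0],[0,0,-110,0,0,0,0],[0,0,-160,0,0,0,0],[0,0,-200,0,0,0,0],[0,0,-215,0,0,0,0],[0,0,-215,0,0,0,0]]]'
python3 - <<'E'
from h import *
go((480.7,-276.5,195),8)
E
```

```text
t: 36.8
ee_pos: [602.2, 166.0, 31.4]
orientation: [-0.129, 3.138, -0.0]
ft_force: [0.3, 0.0, 7.1]
width: 34.1
grasp_force: 18.3
t: 37.5
ee_pos: [602.5, 166.3, 247.2]
orientation: [-0.128, 3.135, 0.001]
ft_force: [-0.6, -0.3, -3.2]
width: 33.8
grasp_force: 30.0
t 37.5 at [602.5 166.3 247.2] yaw 94.7 q6 -1.4 shift [ 157.8 -431.4   51.3] turn [0.003 0.002 1.513] w 33.8
```

```bash
python3 -m inch '[[[12,-34,0,0,0,0.08,0],[27,-75,0,0,0,0.2,0],[42,-115,0,0,0,0.34,0],[57,-155,0,0,0,0.48,0],[72,-195,0,0,0,0.62,0],[87,-235,0,0,0,0.76,0],[102,-275,0,0,0,0.9,0],[117,-315,0,0,0,1.04,0],[131,-355,0,0,0,1.18,0],[144,-390,0,0,0,1.32,0],[154,-418,10,0,0,1.44,0],[158,-431,30,0,0,1.513,0],[158,-431,51,0,0,1.513,0],[158,-431,51,0,0,1.513,0],[158,-431,51,0,0,1.513,0]]]'
python3 - <<'E'
from h import *
go((480.7,-276.5,130),8)
E
```

```text
t: 39.0
ee_pos: [478.2, -275.6, 192.4]
orientation: [-2.058, -2.368, 0.001]
ft_force: [0.1, 0.5, -3.3]
width: 34.1
grasp_force: 30.0
t 39.0 at [ 478.2 -275.6  192.4] yaw 8.0 q6 -0.68 shift [-1.4  2.5 62.4] turn [-0.004 -0.003  0.   ] w 34.1
```

```bash
python3 -m inch '[[[-1.2,1.5,20,0,0,0,0],[-1.2,1.5,40,0,0,0,0],[-1.2,1.5,54,0,0,0,0],[-1.2,1.5,60,0,0,0,0],[-1.2,1.5,60,0,0,0,0],[-1.2,1.5,60,0,0,0,0]]]'
python3 - <<'E'
from h import *
go((480.7,-276.5,127.5),8)
E
```

```text
t: 39.6
ee_pos: [481.6, -277.5, 135.1]
orientation: [2.06, 2.37, 0.0]
ft_force: [0.7, 0.0, -3.2]
width: 34.0
grasp_force: 30.0
t 39.6 at [ 481.6 -277.5  135.1] yaw 8.0 q6 -0.68 shift [ 1.2 -0.7  7.6] turn [0.001 0.001 0.   ] w 34.0
```

```bash
python3 -m inch '[[[1.2,-0.8,2,0,0,0,0],[1.2,-0.8,5,0,0,0,0],[1.2,-0.8,6.5,0,0,0,0],[1.2,-0.8,6.5,0,0,0,0],[1.2,-0.8,6.5,0,0,0,0]]]'; python3 -m inch '[[[0,0,0.5,0,0,0,0],[0,0,1.5,0,0,0,0],[0,0,1.5,0,0,0,0],[0,0,1.5,0,0,0,0]]]'
```

```text
t: 40.1
ee_pos: [480.1, -276.4, 128.0]
orientation: [2.061, 2.371, -0.0]
ft_force: [-0.5, -1.2, -2.7]
width: 33.7
grasp_force: 30.0
t: 40.5
ee_pos: [480.3, -276.4, 127.4]
orientation: [2.061, 2.371, -0.0]
ft_force: [-3.0, 1.5, 7.1]
width: 33.6
grasp_force: 30.0
```

Contact at the expected height. Release and go for the third down box, far left at about (601.5,366).

```bash
python3 -m inch '[[[0,0,-1,0,0,0,50],[0,0,-1,0,0,0,50],[0,0,-1,0,0,0,50],[0,0,-1,0,0,0,50],[0,0,-1,0,0,0,50],[0,0,-40,0,0,0,50],[0,0,-90,0,0,0,50],[0,0,-115,0,0,0,50],[0,0,-115,0,0,0,80],[0,0,-115,0,0,0,80]]]'
python3 - <<'E'
from h import *
go((600.5,365,190),91.6)
E
```

```text
t: 41.5
ee_pos: [480.1, -276.3, 241.5]
orientation: [2.061, 2.37, 0.0]
ft_force: [0.4, 0.5, -0.3]
width: 56.7
grasp_force: 0.0
t 41.5 at [ 480.1 -276.3  241.5] yaw 8.0 q6 -0.68 shift [618.3 208.4  51.4] turn [ 0.000e+00  1.000e-03 -1.459e+00] w 56.7
```

```bash
python3 -m inch '[[[45,15,0,0,0,-0.14,80],[90,30,0,0,0,-0.28,80],[135,45,0,0,0,-0.42,80],[180,60,0,0,0,-0.56,80],[225,75,0,0,0,-0.7,80],[270,90,0,0,0,-0.84,80],[315,105,0,0,0,-0.98,80],[360,121,0,0,0,-1.12,80],[405,136,0,0,0,-1.26,80],[450,151,0,0,0,-1.4,80],[495,166,0,0,0,-1.459,80],[540,181,10,0,0,-1.459,80],[585,197,30,0,0,-1.459,80],[618,208,51,0,0,-1.459,80],[618,208,51,0,0,-1.459,80],[618,208,51,0,0,-1.459,80],[618,208,51,0,0,-1.459,80]]]'; python3 prof.py
python3 - <<'E'
from h import *
go((600.5,365,31),91.6)
E
python3 chk.py
```

```text
t: 43.2
ee_pos: [599.8, 363.3, 189.8]
orientation: [0.043, -3.14, 0.002]
ft_force: [-0.2, -0.1, 0.8]
width: 70.2
grasp_force: 0.0
col 265 [(112, 287)]
col 281 [(112, 287)]
col 297 [(112, 287)]
row 150 [(248, 319)]
row 170 [(249, 318)]
row 190 [(265, 302)]
row 200 [(265, 301)]
row 210 [(265, 301)]
row 250 [(250, 315)]
row 270 [(205, 215), (251, 314), (347, 360)]
t 43.2 at [600.2 363.2 190.6] yaw 91.5 q6 -1.07 shift [ -0.4   1.8 159.6] turn [-0.    -0.    -0.001] w 70.2
carton [600.8, 260.5, 164.8, 68.7, 1.5] [605.0, 268.7, 169.8, 70.8, 1.5] 1322.0
carton [513.1, 406.0, 503.8, 172.9, 2.4] [514.7, 418.6, 519.1, 178.1, 2.4] 5750.5
mat [495.5, 1.7, 133.0, 122.6, 0.2] 1197.0
lid [499.5, 66.0, 100.5, 28.8, 6.4]
lid [505.1, 15.2, 103.0, 46.6, 7.6]
stack [[381.2, -254.6, 89.5, 38.1, -81.4], [383.5, -247.4, 86.9, 37.0, -81.4], [386.1, -239.4, 83.9, 35.7, -81.4], [388.6, -231.4, 81.0, 34.5, -81.4]] 461.0
stack [[508.1, -282.0, 186.1, 169.7, -82.4], [506.7, -274.0, 180.6, 164.8, -82.4], [505.2, -265.1, 174.6, 159.2, -82.4], [503.6, -256.2, 168.5, 153.7, -82.4]] 4257.0
```

```bash
python3 -m inch '[[[1,1,50,0,0,0,80],[1,1,100,0,0,0,80],[1,1,145,0,0,0,80],[1,1,159.5,0,0,0,80],[1,1,159.5,0,0,0,80],[1,1,159.5,0,0,0,0],[1,1,159.5,0,0,0,0],[1,1,159.5,0,0,0,0],[1,1,159.5,0,0,0,0],[1,1,159.5,0,0,0,0]]]'; python3 -m inch '[[[0,0,-20,0,0,0,0],[0,0,-60,0,0,0,0],[0,0,-110,0,0,0,0],[0,0,-160,0,0,0,0],[0,0,-200,0,0,0,0],[0,0,-225,0,0,0,0],[0,0,-225,0,0,0,0]]]'
python3 - <<'E'
from h import *
a=np.radians(8); ey=np.array([-np.sin(a),np.cos(a)]); S=np.array([510.6,-272.3])
print(S+30.2*ey,S-30.3*ey); go((*(S+30.2*ey),230),98)
E
```

```text
t: 44.3
ee_pos: [599.5, 365.7, 32.0]
orientation: [-0.044, 3.14, 0.001]
ft_force: [-0.6, 2.0, 9.7]
width: 33.6
grasp_force: 20.0
t: 45.0
ee_pos: [600.8, 366.7, 262.0]
orientation: [-0.044, 3.134, 0.007]
ft_force: [0.3, -1.0, -2.4]
width: 33.8
grasp_force: 30.0
[ 506.39697235 -242.39390432] [ 514.81694496 -302.30512248]
t 45.0 at [600.8 366.7 262. ] yaw 91.6 q6 -1.07 shift [ 111.6 -606.3   28.5] turn [ 0.004  0.008 -0.112] w 33.8
```

```bash
python3 -m inch '[[[6,-35,0,0,0,-0.01,0],[14,-75,0,0,0,-0.03,0],[22,-120,0,0,0,-0.05,0],[30,-165,0,0,0,-0.07,0],[39,-210,0,0,0,-0.09,0],[47,-255,0,0,0,-0.112,0],[55,-300,0,0,0,-0.112,0],[64,-345,0,0,0,-0.112,0],[72,-390,0,0,0,-0.112,0],[80,-435,0,0,0,-0.112,0],[88,-480,0,0,0,-0.112,0],[97,-525,0,0,0,-0.112,0],[104,-565,5,0,0,-0.112,0],[110,-595,15,0,0,-0.112,0],[112,-606,28,0,0,-0.112,0],[112,-606,28,0,0,-0.112,0],[112,-606,28,0,0,-0.112,0],[112,-606,28,0,0,-0.112,0]]]'
python3 - <<'E'
from h import *
go((506.4,-242.4,171),98)
E
```

```text
t: 46.8
ee_pos: [504.3, -242.0, 228.0]
orientation: [0.221, -3.134, -0.001]
ft_force: [-0.1, -0.5, -1.7]
width: 33.7
grasp_force: 30.0
t 46.8 at [ 504.3 -242.   228. ] yaw 98.1 q6 -2.18 shift [-2.  -0.7 57. ] turn [ 0.    -0.     0.001] w 33.7
```

```bash
python3 -m inch '[[[-1.5,-0.5,25,0,0,0,0],[-1.5,-0.5,45,0,0,0,0],[-1.5,-0.5,54,0,0,0,0],[-1.5,-0.5,57,0,0,0,0],[-1.5,-0.5,57,0,0,0,0],[-1.5,-0.5,57,0,0,0,0],[-1.5,-0.5,57,0,0,0,0]]]';  python3 -m inch '[[[0,0,1,0,0,0,0],[0,0,2,0,0,0,0],[0,0,2,0,0,0,0],[0,0,2,0,0,0,0]]]'
```

```text
t: 47.5
ee_pos: [506.1, -243.8, 171.9]
orientation: [-0.219, 3.133, -0.001]
ft_force: [-0.2, 0.3, -3.3]
width: 33.6
grasp_force: 30.0
t: 47.9
ee_pos: [505.5, -243.6, 169.0]
orientation: [0.219, -3.134, -0.0]
ft_force: [-0.5, -0.5, -2.5]
width: 34.0
grasp_force: 30.0
```

```bash
python3 -m inch '[[[-1,1,1,0,0,0,0],[-1,1,1.8,0,0,0,0],[-1,1,1.8,0,0,0,0],[-1,1,1.8,0,0,0,0]]]';  python3 -m inch '[[[0,0,0.4,0,0,0,0],[0,0,0.4,0,0,0,0],[0,0,0.4,0,0,0,0]]]'
```

```text
t: 48.3
ee_pos: [506.5, -242.5, 167.9]
orientation: [-0.219, 3.134, -0.0]
ft_force: [-2.4, 0.8, 5.0]
width: 33.7
grasp_force: 30.0
t: 48.6
ee_pos: [506.6, -242.5, 167.9]
orientation: [-0.219, 3.133, -0.0]
ft_force: [-4.2, 1.1, 9.2]
width: 33.8
grasp_force: 30.0
```

```bash
python3 -m inch '[[[0,0,-1,0,0,0,55],[0,0,-1,0,0,0,55],[0,0,-1,0,0,0,55],[0,0,-1,0,0,0,55],[0,0,-1,0,0,0,55],[0,0,-40,0,0,0,55],[0,0,-85,0,0,0,55],[0,0,-85,0,0,0,80],[0,0,-85,0,0,0,80]]]'
python3 - <<'E'
from h import *
go((599,260.5,190),91.8)
E
```

```text
t: 49.5
ee_pos: [506.8, -242.7, 252.6]
orientation: [-0.219, 3.132, -0.002]
ft_force: [-0.5, -0.3, -0.3]
width: 61.1
grasp_force: 0.0
t 49.5 at [ 506.8 -242.7  252.6] yaw 98.0 q6 -2.18 shift [-161.2  485.5   62.3] turn [-0.001  0.002  0.108] w 61.1
```

```bash
python3 -m inch '[[[-15,45,0,0,0,0.02,80],[-30,90,0,0,0,0.04,80],[-45,135,0,0,0,0.06,80],[-60,180,0,0,0,0.08,80],[-75,225,0,0,0,0.1,80],[-90,270,0,0,0,0.108,80],[-105,315,0,0,0,0.108,80],[-120,360,0,0,0,0.108,80],[-135,405,10,0,0,0.108,80],[-150,450,30,0,0,0.108,80],[-161,485,62,0,0,0.108,80],[-161,485,62,0,0,0.108,80],[-161,485,62,0,0,0.108,80],[-161,485,62,0,0,0.108,80]]]'; python3 prof.py
python3 - <<'E'
from h import *
go((600,260.5,31),91.8)
E
python3 chk.py
```

```text
t: 50.9
ee_pos: [598.0, 259.2, 189.5]
orientation: [0.049, -3.14, 0.001]
ft_force: [-0.0, -0.4, -0.3]
width: 70.4
grasp_force: 0.0
col 265 [(118, 292)]
col 281 [(118, 292)]
col 297 [(118, 292)]
row 150 [(241, 321)]
row 170 [(242, 321)]
row 190 [(263, 301)]
row 200 [(264, 300)]
row 210 [(263, 301)]
row 250 [(246, 319)]
row 270 [(205, 215), (247, 319), (347, 360)]
t 51.0 at [598.5 259.  190.2] yaw 91.8 q6 -1.21 shift [ -1.5   1.4 159.2] turn [-0.     0.    -0.001] w 70.3
carton [510.6, 352.0, 503.3, 280.6, 2.4] [512.2, 363.0, 518.7, 289.2, 2.4] 5672.0
mat [495.5, 0.3, 133.0, 125.3, 0.2] 1212.5
lid [499.5, 66.0, 100.5, 28.8, 6.4]
lid [505.2, 15.2, 102.7, 46.6, 7.6]
stack [[381.1, -254.8, 89.9, 38.0, -81.2], [383.4, -247.6, 87.3, 36.9, -81.2], [386.0, -239.6, 84.4, 35.7, -81.2], [388.6, -231.6, 81.4, 34.5, -81.2]] 465.5
stack [[509.2, -282.0, 186.4, 186.2, -82.7], [507.7, -274.0, 180.9, 180.7, -82.7], [506.1, -265.1, 174.8, 174.6, -82.7], [504.5, -256.2, 168.8, 168.6, -82.7]] 4459.5
```

```bash
python3 -m inch '[[[-4.5,0.5,50,0,0,0,80],[-4.5,0.5,100,0,0,0,80],[-4.5,0.5,145,0,0,0,80],[-4.5,0.5,159,0,0,0,80],[-4.5,0.5,159,0,0,0,80],[-4.5,0.5,159,0,0,0,0],[-4.5,0.5,159,0,0,0,0],[-4.5,0.5,159,0,0,0,0],[-4.5,0.5,159,0,0,0,0],[-4.5,0.5,159,0,0,0,0]]]'; python3 -m inch '[[[0,0,-20,0,0,0,0],[0,0,-60,0,0,0,0],[0,0,-110,0,0,0,0],[0,0,-160,0,0,0,0],[0,0,-200,0,0,0,0],[0,0,-235,0,0,0,0],[0,0,-235,0,0,0,0]]]'
python3 - <<'E'
from h import *
go((515,-302.4,250),98)
E
```

```text
t: 52.0
ee_pos: [603.2, 260.9, 31.7]
orientation: [-0.05, 3.14, 0.0]
ft_force: [-0.3, 3.3, 10.5]
width: 34.2
grasp_force: 27.7
t: 52.7
ee_pos: [605.0, 261.9, 271.3]
orientation: [-0.05, 3.133, 0.005]
ft_force: [1.0, 0.8, -3.4]
width: 34.1
grasp_force: 29.9
t 52.7 at [605.  261.9 271.3] yaw 91.8 q6 -1.21 shift [ 108.1 -561.2   18.5] turn [ 0.003  0.009 -0.108] w 34.1
```

```bash
python3 -m inch '[[[7,-35,0,0,0,-0.01,0],[14,-75,0,0,0,-0.03,0],[23,-120,0,0,0,-0.05,0],[32,-165,0,0,0,-0.07,0],[40,-210,0,0,0,-0.09,0],[49,-255,0,0,0,-0.108,0],[58,-300,0,0,0,-0.108,0],[66,-345,0,0,0,-0.108,0],[75,-390,0,0,0,-0.108,0],[84,-435,0,0,0,-0.108,0],[93,-480,0,0,0,-0.108,0],[101,-525,5,0,0,-0.108,0],[106,-550,10,0,0,-0.108,0],[107,-561,18,0,0,-0.108,0],[107,-561,18,0,0,-0.108,0],[107,-561,18,0,0,-0.108,0],[107,-561,18,0,0,-0.108,0]]]'
python3 - <<'E'
from h import *
go((515,-302.4,174),98)
E
```

```text
t: 54.4
ee_pos: [513.8, -301.8, 247.4]
orientation: [0.221, -3.133, -0.001]
ft_force: [-0.3, -0.3, -3.6]
width: 33.7
grasp_force: 29.9
t 54.4 at [ 513.8 -301.8  247.4] yaw 98.1 q6 -2.26 shift [-1.1 -0.8 73.4] turn [ 0.001 -0.     0.002] w 33.7
```

```bash
python3 -m inch '[[[-0.3,-0.5,25,0,0,0,0],[-0.3,-0.5,45,0,0,0,0],[-0.3,-0.5,60,0,0,0,0],[-0.3,-0.5,70,0,0,0,0],[-0.3,-0.5,72,0,0,0,0],[-0.3,-0.5,72,0,0,0,0],[-0.3,-0.5,72,0,0,0,0]]]';  python3 - <<'E'
from h import *
go((515,-302.4,168),98)
E
```

```text
t: 55.1
ee_pos: [514.5, -304.0, 176.6]
orientation: [-0.219, 3.133, -0.001]
ft_force: [0.2, -0.6, -3.0]
width: 33.8
grasp_force: 29.9
t 55.1 at [ 514.5 -304.   176.6] yaw 98.0 q6 -2.26 shift [-0.7  1.5  8.6] turn [-0.001  0.001  0.   ] w 33.8
```

```bash
python3 -m inch '[[[-0.7,1,3,0,0,0,0],[-0.7,1,6,0,0,0,0],[-0.7,1,7.2,0,0,0,0],[-0.7,1,7.2,0,0,0,0],[-0.7,1,7.2,0,0,0,0]]]'; python3 -m inch '[[[0,0,0.5,0,0,0,0],[0,0,1.3,0,0,0,0],[0,0,1.3,0,0,0,0],[0,0,1.3,0,0,0,0]]]'
```

```text
t: 55.6
ee_pos: [514.5, -302.6, 168.6]
orientation: [0.219, -3.134, -0.0]
ft_force: [-0.6, -0.3, -3.3]
width: 33.8
grasp_force: 29.9
t: 56.0
ee_pos: [514.6, -302.7, 167.7]
orientation: [-0.219, 3.134, -0.0]
ft_force: [-1.8, 1.4, 1.7]
width: 33.8
grasp_force: 29.9
```

```bash
python3 -m inch '[[[0,0,-0.3,0,0,0,50],[0,0,-0.3,0,0,0,50],[0,0,-0.3,0,0,0,50],[0,0,-0.3,0,0,0,50],[0,0,-0.3,0,0,0,50],[0,0,-40,0,0,0,50],[0,0,-90,0,0,0,50],[20,40,-120,0,0,0,50],[40,80,-120,0,0,0,60],[60,130,-120,0,0,0,60],[80,180,-120,0,0,0,60],[100,230,-120,0,0,0,60],[100,280,-120,0,0,0,60],[100,330,-120,0,0,0,60],[100,380,-120,0,0,0,60],[100,430,-120,0,0,0,60],[100,480,-120,0,0,0,60],[100,500,-120,0,0,0,60],[100,500,-120,0,0,0,60]]]'; python3 chk.py
python3 - <<'E'
from h import *
d=cam("top"); s=cam("side")
a=cv2.resize(d["frame"][160:320,240:440,::-1],(600,480),interpolation=cv2.INTER_CUBIC)[:,300:]
c=cv2.resize(s["frame"][170:380,170:400,::-1],(500,456),interpolation=cv2.INTER_CUBIC)
o=np.zeros((480,800,3),np.uint8); o[:,:300]=a; o[:456,300:]=c; cv2.imwrite("pics/fin.png",o)
E
```

```text
t: 57.9
ee_pos: [345.4, 181.6, 287.5]
orientation: [-0.227, 3.133, 0.001]
ft_force: [0.7, -0.7, 0.4]
width: 52.8
grasp_force: 0.0
carton [318.2, 295.4, 328.5, 107.5, -89.8] [313.8, 304.6, 338.5, 110.8, -89.8] 1881.5
mat [495.5, 0.3, 133.0, 125.3, 0.2] 1215.5
lid [499.5, 66.0, 100.5, 28.8, 6.4]
lid [505.2, 15.3, 102.7, 46.1, 7.4]
stack [[381.2, -254.8, 89.9, 38.1, -81.4], [383.5, -247.6, 87.3, 37.0, -81.4], [386.1, -239.6, 84.3, 35.7, -81.4], [388.7, -231.6, 81.4, 34.5, -81.4]] 467.5
stack [[509.3, -282.0, 186.5, 186.4, 7.3], [507.9, -274.0, 181.0, 181.0, 7.3], [506.3, -265.1, 174.9, 174.9, 7.3], [504.7, -256.2, 168.9, 168.8, 7.3]] 4758.0
```

View pics/fin.png

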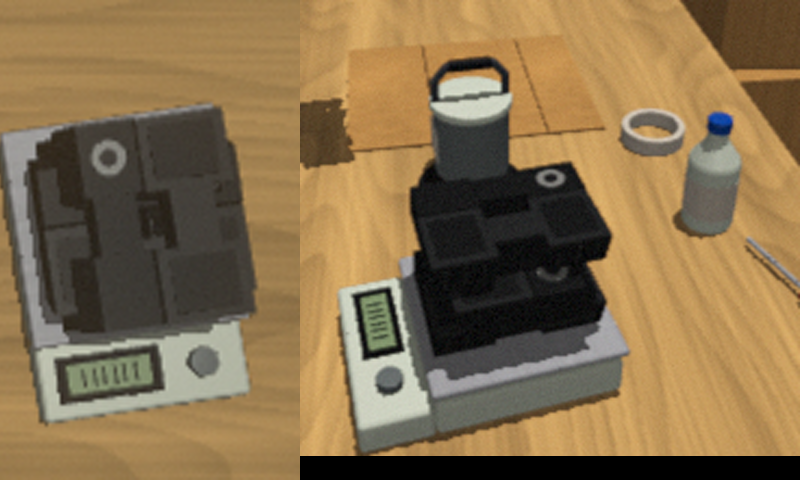

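The stack is three layers, crosswise, level and nested, with the side and top views agreeing. The lid numbers suggest the pail may sit off-centre on the mat, so check that with the last picture.

Run:
```python
from h import *
d=cam("top"); print("cam",d["C"][:3,3]); print("mat c",proj(d,(494.2,5.7,4)),"lid c if centred",proj(d,(494.2,5.7,114)))
s=cam("side"); print("side: mat",proj(s,(494.2,5.7,4)),"lid",proj(s,(494.2,5.7,114)))
a=cv2.resize(d["frame"][190:290,225:325,::-1],(400,400),interpolation=cv2.INTER_CUBIC)
c=cv2.resize(s["frame"][180:280,200:300,::-1],(400,400),interpolation=cv2.INTER_CUBIC)
cv2.imwrite("pics/pail.png",np.hstack([a,c]))
```

```text
cam [ 459.89071803   -8.65265411 1292.91725332]
mat c [274.99372626 240.8631642 ] lid c if centred [274.50736742 239.68164331]
side: mat [247.1296606  253.60710783] lid [246.13711763 220.95656959]
```

View pics/pail.png

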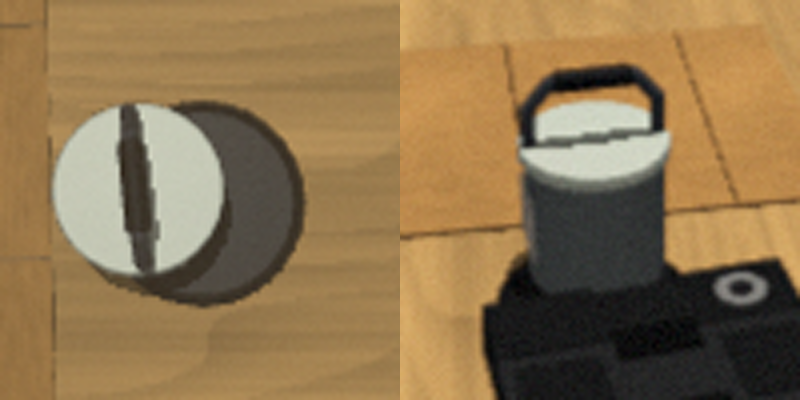

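The pail has been knocked. The crop shows its lid centred at (138,189), about 40 mm towards the carton from the mat's centre at (200,203). Re-grip it and set it back.

Run:
```python
from h import *
d=cam("top"); h=plane(d,(225+135.5/4,190+187/4),161); print("lid",plane(d,(225+138/4,190+189/4),114),"handle",h)
p,q=plane(d,(225+128/4,190+105/4),150),plane(d,(225+146/4,190+268/4),150); print("bar",np.degrees(np.arctan2(*(p-q)[1::-1])))
go((h[0],h[1],270),96)
```

```text
lid [500.09080527  43.06230796 114.        ] handle [499.67515076  42.50308017 161.        ]
bar 6.78203639097672
t 58.2 at [346.  177.5 287.2] yaw 97.9 q6 -1.27 shift [-133.6 -154.9   17.2] turn [-0.    -0.     0.033] w 52.5
```

```bash
python3 -m inch '[[[-40,-45,0,0,0,0.02,80],[-75,-85,0,0,0,0.02,80],[-110,-125,0,0,0,0.02,80],[-133.6,-155,17,0,0,0.02,80],[-133.6,-155,17,0,0,0.02,80],[-133.6,-155,17,0,0,0.02,80],[-133.6,-155,17,0,0,0.02,80]]]'
python3 - <<'E'
from h import *
go((499.7,42.5,162),96.8)
d=cam("wrist"); f=d["frame"].astype(int); print(proj(d,(499.7,42.5,161)))
k=f.max(2)<60
for r in (190,200,210,220,230): 
    v=np.flatnonzero(k[r,230:330])+230; print(r,v.min() if len(v) else None,v.max() if len(v) else None,len(v))
E
```

```text
t: 58.9
ee_pos: [498.9, 43.4, 270.2]
orientation: [0.186, -3.135, -0.0]
ft_force: [0.5, -0.5, 0.6]
width: 70.2
grasp_force: 0.0
t 58.9 at [498.9  43.4 270.2] yaw 96.8 q6 -1.63 shift [ -0.8  -1.  108.2] turn [ 0.    -0.001 -0.   ] w 70.2
[280.08536198 217.04245565]
190 270 289 20
200 270 289 20
210 271 289 19
220 270 288 19
230 271 288 18
```

The sleeve is vertical at columns 270–289, centred at 279.5 against a predicted 280. Grip and lift.

```bash
python3 -m inch '[[[-1,-1,40,0,0,0,80],[-1,-1,80,0,0,0,80],[-1,-1,108,0,0,0,80],[-1,-1,108,0,0,0,80],[-1,-1,108,0,0,0,0],[-1,-1,108,0,0,0,0],[-1,-1,108,0,0,0,0],[-1,-1,108,0,0,0,0],[-1,-1,108,0,0,0,0],[-1,-1,108,0,0,0,0],[-1,-1,108,0,0,0,0],[-1,-1,108,0,0,0,0],[-1,-1,108,0,0,0,0],[-1,-1,100,0,0,0,0],[-1,-1,80,0,0,0,0],[-1,-1,80,0,0,0,0],[-1,-1,80,0,0,0,0]]]'
python3 - <<'E'
from h import *
go((494.2,5.7,170),96.8)
E
```

```text
t: 60.65
ee_pos: [500.8, 42.8, 190.3]
orientation: [-0.188, 3.136, 0.0]
ft_force: [0.2, 0.1, -4.8]
width: 14.7
grasp_force: 30.0
t 60.6 at [500.8  42.8 190.3] yaw 96.9 q6 -1.63 shift [ 11.  -36.1  20.3] turn [-0.     0.     0.001] w 14.7
```

```bash
python3 -m inch '[[[4,-12,0,0,0,0,0],[8,-24,0,0,0,0,0],[10,-36,0,0,0,0,0],[10,-36,0,0,0,0,0],[10,-36,12,0,0,0,0],[10,-36,20,0,0,0,0],[10,-36,24,0,0,0,0],[10,-36,24,0,0,0,0],[10,-36,24,0,0,0,0]]]'; python3 -m inch '[[[0,0,1,0,0,0,0],[0,0,2,0,0,0,0],[0,0,2,0,0,0,0],[0,0,2,0,0,0,0]]]'
```

```text
t: 61.55
ee_pos: [495.2, 6.1, 166.0]
orientation: [0.189, -3.136, -0.0]
ft_force: [-0.0, 0.3, -4.4]
width: 15.4
grasp_force: 30.0
t: 61.95
ee_pos: [495.3, 5.9, 164.4]
orientation: [-0.188, 3.136, -0.0]
ft_force: [0.2, -0.9, -4.0]
width: 15.3
grasp_force: 30.0
```

```bash
python3 -m inch '[[[0,0,0.7,0,0,0,0],[0,0,1.5,0,0,0,0],[0,0,1.5,0,0,0,0],[0,0,1.5,0,0,0,0]]]'; python3 -m inch '[[[0,0,0.7,0,0,0,0],[0,0,1,0,0,0,0],[0,0,1,0,0,0,0],[0,0,1,0,0,0,0]]]'
```

```text
t: 62.35
ee_pos: [495.2, 5.9, 162.7]
orientation: [0.188, -3.136, -0.0]
ft_force: [0.0, 1.3, -3.2]
width: 15.2
grasp_force: 30.0
t: 62.75
ee_pos: [495.4, 5.8, 162.3]
orientation: [-0.188, 3.135, -0.0]
ft_force: [-2.3, -0.4, 5.5]
width: 15.0
grasp_force: 30.0
```

```bash
python3 -m inch '[[[0,0,-0.5,0,0,0,60],[0,0,-0.5,0,0,0,60],[0,0,-0.5,0,0,0,60],[0,0,-0.5,0,0,0,60],[0,0,-0.5,0,0,0,60],[0,0,-30,0,0,0,60],[0,0,-80,0,0,0,60],[0,0,-120,0,0,0,60],[40,40,-120,0,0,0,60],[80,80,-120,0,0,0,60],[110,120,-120,0,0,0,60],[130,170,-120,0,0,0,60],[130,220,-120,0,0,0,60],[130,270,-120,0,0,0,60],[130,300,-120,0,0,0,60],[130,300,-120,0,0,0,60],[130,300,-120,0,0,0,60]]]'
cat > lid.py <<'E'
from h import *
d=cam("top"); f=d["frame"].astype(int); s=f.max(2)-f.min(2)
m=np.zeros(s.shape,np.uint8); m[190:290,238:325]=((s<45)&(f.min(2)>110))[190:290,238:325]
m=cv2.morphologyEx(m,cv2.MORPH_CLOSE,np.ones((11,11)))
for c in blobs(m,200):
    (u,v),r=cv2.minEnclosingCircle(c); print("lid",plane(d,(u,v),114).round(1),r)
E
python3 lid.py; python3 chk.py | grep -v carton
```

```text
t: 64.45
ee_pos: [329.8, 288.7, 281.5]
orientation: [0.192, -3.135, 0.001]
ft_force: [-0.5, -0.9, -0.4]
width: 52.8
grasp_force: 0.0
lid [495.5   7.4 114. ] 21.402332305908203
mat [494.2, 5.6, 134.5, 134.4, 45.4] 1904.5
lid [492.5, 36.7, 102.6, 45.5, 6.4]
lid [500.0, -21.4, 102.9, 44.6, 7.2]
stack [[381.2, -254.8, 89.9, 38.1, -81.4], [383.5, -247.6, 87.3, 37.0, -81.4], [386.1, -239.6, 84.3, 35.7, -81.4], [388.7, -231.6, 81.4, 34.5, -81.4]] 467.5
stack [[509.3, -282.0, 186.5, 186.4, 7.3], [507.9, -274.0, 181.0, 180.9, 7.3], [506.3, -265.1, 174.9, 174.8, 7.3], [504.7, -256.2, 168.9, 168.8, 7.3]] 4755.0
```

The lid is centred at (495.5,7.4), within 2 mm of the mat's centre, and the stack has not moved.

```bash
python3 -c "
from workcell import ctrl; print(ctrl.close_job())"
```

```text
the job is handed in; nothing more can be done
None
```

The job is handed in, at about 65 s of the 210 s: the pail stands centred on its mat (it was knocked aside mid-run and I set it back), the zero key was pressed fully in on the empty platform, and all six boxes are stacked on the platform in three nested, crosswise layers.

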